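# Clamp the footrest onto the shoeshine box

## Task

Clamp the foot-shaped footrest down on the lid of the shoeshine kit with the F-clamp: push the clamp's sliding jaw down at its red thumb rest, close to the bar, gently (the rest cracks at 25 newtons) until the brass tip meets the footrest and the jaw tilts and stays wedged on the bar when you let go. Then turn the wooden handle clockwise until the brass tip presses the footrest with about 18 newtons (never as much as 28, it would dent) once you have let go. Leave the footrest lying where it is and do not disturb anything else.

Things in the scene. Friction and masses are not known exactly. Their poses are not given: they have to be found in the camera images.
- kit_box: Low pine kit box, 206 x 306 mm lid, lid top 100 mm above the bench, fixed to the bench. Origin: under its centre at bench height; z up. An F-clamp is hooked round its side that looks to the box's own -x: the flat steel bar (22 mm in x, 8 mm in y) stands upright at x = -125 mm, y = 0 of the box frame, its top 253 mm above the bench; the clamp arm reaches from the bar along the box's +x to the screw at x = 0, y = 0.
- footrest: Foot-shaped dark wooden block, 70 x 154 mm, 32 mm thick, flat on top, 0.22 kg, lying loose on the lid under the brass tip. Origin: centre of its underside; z up; long way along its y.
- thumb_rest: Red thumb rest on top of the sliding jaw beside the bar, 36 mm along the box's x, 28 mm wide, 3 mm thick. It cracks at 25 N. Origin: its centre.
- thumb_top (a point): Point on the thumb rest's upper face, 29 mm from the bar's axis towards the screw: push straight down here with shut fingertips. The bar's near face is 18 mm from this point, and the bar rises at most 55 mm above it while the jaw is low. Axes along the box's.
- handle_grip (a point): Point on the vertical axis of the round wooden screw handle (28 mm diameter, 55 mm tall, axis upright), 13 mm below its flat top; grip it here from above with any yaw. It lies 96 mm along the box's +x from the thumb rest, and its top is 52 mm higher than the thumb rest with the screw at 0.
- slide_jaw (a joint): How far the sliding jaw (dark steel hub 40 mm tall, 28 mm wide round the bar, with an arm to the screw) has been slid down, m: 0 at the top, at most 0.050. It stays where it is left; 1.5 to 3 N of push slide it. With the jaw level the brass tip's lowest point is 167 mm above the bench at 0, less this value and less 1 mm per radian of the screw. The screw alone is too short.
- jaw_tilt (a joint): Tilt of the sliding jaw on the bar, rad: 0 level; 0.04 to 0.07 when the footrest has pushed the screw end up, where the jaw wedges on the bar and pushing on meets firm resistance. A push of 12 to 16 N on the thumb rest wedges it well; the tip then presses the footrest with about 4 to 8 N.
- screw (a joint): Turn of the handle, rad, 0 to 13; grows clockwise seen from above and lowers handle and tip by 1 mm per radian. With the jaw wedged each radian adds about 1.5 to 3 N at the tip (the first sometimes less), up to 5 N while the handle is held, part of which eases off when it is let go: read the gauge after letting go. It does not turn back by itself.
- plunger (a joint): Pressure gauge of the clamp, m: how far the spring-loaded red plunger between screw and brass ball is pushed in, 0 to 0.009. The tip presses with 5 N per mm of it (18 N = 3.6 mm, 28 N = 5.6 mm). Loose, 7 mm of the red rod show between the ball and the steel screw.
- clamp_tip: Brass ball, 24 mm diameter, at the foot of the screw, turning with it: the tip that presses the footrest. Origin: its centre. The footrest's top, which it meets, is 132 mm above the bench.
- polish_tin_a: Oxblood polish tin, 74 mm diameter, 24 mm tall, on the lid. Bystander. Origin: centre of its underside.
- polish_tin_b: Oxblood polish tin, 74 mm diameter, 24 mm tall, on the bench. Bystander. Origin: centre of its underside.
- coin_tin: Nickel-plated coin tin, 58 mm diameter, 45 mm tall, on the lid. Bystander. Origin: centre of its underside.
- shoehorn: Bone shoehorn, 186 mm long, 6 mm thick, on the bench. Bystander. Origin: on its underside near the middle.
- welt_brush: Narrow welt brush with beech handle, 175 mm long, on the bench. Bystander. Origin: on its underside near the middle.
- shine_brush: Dark bristle shine brush with wooden back, 170 x 55 x 50 mm, on the bench. Bystander. Origin: centre of its underside.

How it is judged:
By the outcome, as a careful person would: the job done as asked, in the order asked, and still so for the second after the job is handed in, with the robot touching nothing.
It also fails if it takes over 70 s, if anything falls off the work surface, if the arm or the gripper's body presses on something with over 40 N, if the wrist force passes 120 N, or if a joint passes its speed limit or range.

## Robot

A 7-joint arm with a two-finger parallel gripper is mounted at the origin on the work surface. World frame = base frame: x ahead of the robot, y to its left, z up, the work surface at z = 0. Lengths are in m, angles in rad, forces in N, time in s.
With the tool pointing down it reaches from about 0.4 to 0.85 m from the base axis. Payload 10.4 kg.
Tool frame: the origin (TCP) lies on the mounting face of the last link; the fingertips stand r.tips_ahead ahead of it and the grasp point (between the pads) lies 164 mm ahead of it (r.tips_ahead is the distance from the TCP to the fingertips, in m); z points along the fingers, y is the line along which they close (so a half turn about z gives the same grasp; the last joint's range is limited). The gripper opens to 87 mm and grips with 3 to 60 N. Pads are 19 mm wide; open, the fingers measure 117 mm over their backs; the gripper's body (75 mm by 190 mm) begins 51 mm behind the grasp point.
Start: joints at [1.223, 0.332, -0.065, 1.46, 0.022, 1.35, -0.088], TCP at [0.199, -0.592, 0.405] pointing down, gripper open.
Joint ranges: [-2.6, 2.6], [-0.5, 2.12], [-1.47, 1.34], [0.16, 2.42], [-1.27, 4.41], [0.06, 2.06], [-2.6, 2.6]. Speed limits (rad/s): [2.22, 2.22, 2.79, 2.79, 3.14, 3.14, 3.14].

## Interface

Orientations are given as a unit quaternion [x, y, z, w].
In Python, from bench import telemetry, imaging, job, r gives the robot as it stands.
- The arm moves only by the tool move_arm, never from a script. Its argument "steps" is a list of rows, each an object of numbers: "dx", "dy", "dz": the shift along the tool's x, y, z in cm; "spin": the turn about the tool's z in rad. In form: [{"dx": .., "dy": .., "dz": .., "spin": ..}, ...]. A call has 1 to 12 rows; each row shifts and turns the commanded pose from where the row before left it, along the tool's axes as they then stand; what a row does not reach is not made up. A row lasts 1/10 s, in which the tool goes at most 50 mm and 8.59 degrees, less where a joint would pass 70% of its speed; a pose out of reach is approached as far as the arm can. A call with a gripper value outside its range is refused whole. "claw" is the finger opening in cm, from 0 to 8.7, set as the call begins (left out, the last holds). The fingers move at their own pace and stop on an object; "squeeze" is the grip in N (left out, the last holds). Time passes only in rows, so rows that do not move let the fingers close. It gives the time, the measured TCP pose, the force, the opening and the grip force at its end, in the units of the state.
- telemetry.read_state(): the state, without advancing time (a new reading comes with each control period).
- imaging.camera(name): name is "side" or "top" or "wrist"; returns a dict with "img" (420x560x3 uint8, red, green, blue), "camera_matrix" (3x3 intrinsics, pixels), "R" (3x3) and "t" (3): a world point X has camera coordinates R X + t. Camera axes: x right, y down, z forward; pixel columns grow to the right and rows downward; lengths in m; the calibration is good to about 2 mm. A picture is of the moment at which its call begins. There is no depth.
- job.close_job(): hands the job in; it is judged then, once.
The state is a dict: "time": time; "joint_positions": joint angles; "joint_vel": joint speeds; "joint_torque": joint torques, N m; "ee_pos": TCP position; "eef_rot": TCP orientation; "ft_force": force on the tool from outside, world axes, zero at the start; "torque": the same for the moment, N m; "width": finger opening in m; "grip_force": force on a finger pad.
Only numpy, scipy, OpenCV 4.12 (cv2) and the standard library are available. Lean on these libraries where they do the work, as an engineer would, in place of code of your own. Each camera call takes 0.05 s, during which the arm holds its last target. There are 200 camera calls.

## Working session

There is one attempt and no reset: what is moved stays moved. The work goes in short steps, Python scripts to look and compute and a tool call to move; the robot and the scene stay as the last step left them, time stands still between calls to the robot, and variables do not carry over. Pictures are saved under pics/ and viewed, at most 10 in all, crops included, and the job is handed in when it is done.

Besides the shell and the picture viewer there is one more tool, called after "Emit:" by a JSON object that holds its "op" and its "data", one argument or row to a line. move_arm: Moves the arm, as the interface text tells. Its arguments: {"type":"object","properties":{"steps":{"type":"array","items":{"type":"object","properties":{"dx":{"type":"number"},"dy":{"type":"number"},"dz":{"type":"number"},"spin":{"type":"number"}}}},"claw":{"type":"number"},"squeeze":{"type":"number"}},"required":["steps"]}

```bash
ls; mkdir -p pics; python3 - <<'E'
from bench import telemetry, imaging, job, r
import cv2, numpy as np
s=telemetry.read_state(); print(s, r.tips_ahead)
for n in("side","top"):
    c=imaging.camera(n); cv2.imwrite(f"pics/{n}0.png",c["img"][:,:,::-1]); print(n,c["camera_matrix"],c["R"],c["t"])
E
```

```text
pics
{'time': 0.0, 'joint_positions': array([ 1.22341213,  0.33290571, -0.06469667,  1.46093979,  0.02159226,
        1.34989937, -0.08851323]), 'joint_vel': array([-0.00084743,  0.00063378, -0.00038213,  0.00226583,  0.00090071,
        0.00174483, -0.00083433]), 'joint_torque': array([-3.37550646e-04, -6.23267984e+01,  2.46871094e-02, -3.89908898e+01,
       -6.13256078e-02,  3.97523947e-02,  1.44970541e-04]), 'ee_pos': array([ 0.19940603, -0.59220574,  0.40393334]), 'eef_rot': array([ 9.86842859e-01,  1.61680674e-01, -1.47514581e-04, -7.13440710e-04]), 'ft_force': array([-0.38432072, -1.29194489,  0.33743392]), 'torque': array([-0.01594931,  0.03875121, -0.00676524]), 'grip_force': 0.0, 'width': 0.08711611547710403} 0.1822
side [[380.10064608   0.         274.22978913]
 [  0.         380.10064608 211.70113354]
 [  0.           0.           1.        ]] [[-0.88075585 -0.47322763  0.01802074]
 [-0.36341528  0.65099868 -0.66643083]
 [ 0.303642   -0.59351187 -0.74534904]] [0.54462514 0.34369744 1.26916501]
top [[509.03929273   0.         288.31954258]
 [  0.         509.03929273 207.00043696]
 [  0.           0.           1.        ]] [[ 0.00229867 -0.99995734  0.00894577]
 [-0.99914849 -0.00266514 -0.04117281]
 [ 0.0411949  -0.00884351 -0.99911199]] [-0.00845023  0.59441352  1.58077433]
```

View pics/side0.png

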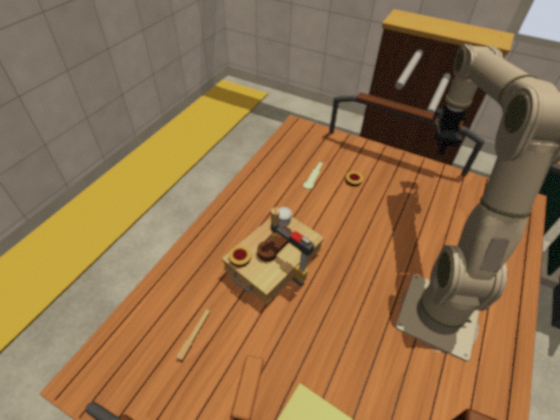

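View pics/top0.png

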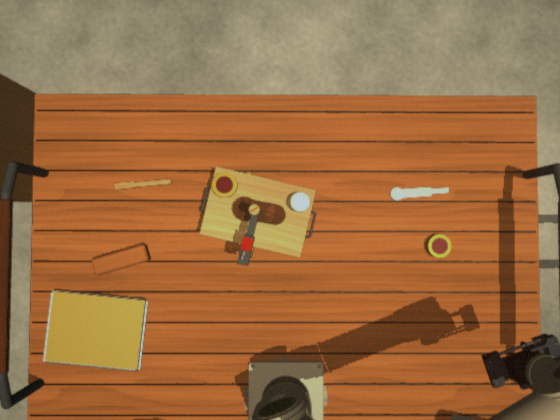

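The box sits around (257,211) in the top view, with the red thumb rest near (246,244) and the handle near (254,210). In the side view the red thumb rest is near (296,238). I'll triangulate and enlarge.

```bash
cat > h.py <<'E'
import cv2, numpy as np
from bench import telemetry, imaging, r
def ray(c,uv):
    K,R,t=c["camera_matrix"],c["R"],c["t"]
    d=R.T@np.linalg.inv(K)@np.array([uv[0],uv[1],1.]); return -R.T@t, d/np.linalg.norm(d)
def plane(c,uv,z):
    o,d=ray(c,uv); return o+d*(z-o[2])/d[2]
def tri(c1,u1,c2,u2):
    (o1,d1),(o2,d2)=ray(c1,u1),ray(c2,u2)
    s=np.linalg.lstsq(np.c_[d1,-d2],o2-o1,rcond=None)[0]
    a,b=o1+s[0]*d1,o2+s[1]*d2; return (a+b)/2,np.linalg.norm(a-b)
def proj(c,X):
    p=c["camera_matrix"]@(c["R"]@np.asarray(X)+c["t"]); return p[:2]/p[2]
def blob(mask,near=None):
    n,l,st,ce=cv2.connectedComponentsWithStats(mask.astype(np.uint8))
    return [(ce[i].round(2),int(st[i,4]),st[i,:4]) for i in range(1,n) if st[i,4]>8]
def red(img):
    a=img.astype(int); return (a[:,:,0]>130)&(a[:,:,1]<50)&(a[:,:,2]<60)
E
python3 - <<'E'
from h import *
S=imaging.camera("side");T=imaging.camera("top")
for c,b in((S,(220,180,340,310)),(T,(190,150,330,275))):
    m=red(c["img"]); print(blob(m))
a=S["img"][190:310,215:335];b=T["img"][155:275,195:315]
o=np.hstack([cv2.resize(x,(400,400),interpolation=cv2.INTER_CUBIC) for x in(a,b)])
cv2.imwrite("pics/crop0.png",o[:,:,::-1])
E
```

```text
[(array([296.22, 236.84]), 50, array([291, 233,  10,   9], dtype=int32))]
[(array([246.54, 243.78]), 106, array([241, 238,  12,  13], dtype=int32))]
```

View pics/crop0.png

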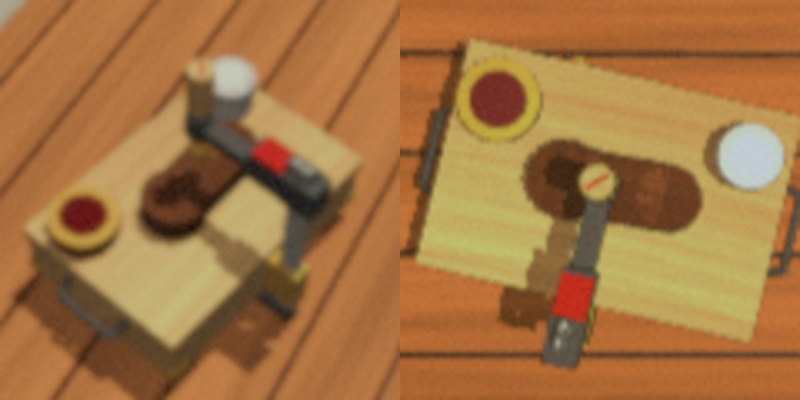

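Top crop: handle top at about (254.4,209.6) px, red rest at (246.5,243.8), and the lid corners are visible. Side crop: handle top at about (275,210.7).

```bash
python3 - <<'E'
from h import *
S=imaging.camera("side");T=imaging.camera("top")
p,e=tri(S,(296.22,236.84),T,(246.54,243.78)); print("thumb",p,e)
q,e=tri(S,(275,210.7),T,(254.4,209.6)); print("handle top",q,e)
f=lambda u:np.array(u)/(400/120)+[195,155]
C=[plane(T,f(u),.1)[:2] for u in((70,40),(403,118),(352,340),(18,262))]
C=np.array(C);print(C,C.mean(0),np.linalg.norm(C-np.roll(C,1,0),axis=1))
y=(C[0]+C[1]-C[2]-C[3]);print("box x yaw",np.arctan2(y[1],y[0])); z=C[0]+C[3]-C[1]-C[2];print(np.arctan2(z[1],z[0])-np.pi/2)
for zz in(.235,.245,.25):print(zz,plane(T,(246.54,243.78),zz),plane(T,(254.4,209.6),zz+.052))
d=q-p;print(d,np.hypot(*d[:2]),np.arctan2(d[1],d[0]))
E
```

```text
thumb [0.48727912 0.10700434 0.23762206] 0.0020677685036374414
handle top [0.57641268 0.08330645 0.28739201] 0.0006244382543558127
[[ 0.70886101  0.20835675]
 [ 0.64025374 -0.087794  ]
 [ 0.4435007  -0.04271337]
 [ 0.5116922   0.2526558 ]] [0.57607691 0.08262629] [0.20208401 0.30399379 0.20185149 0.30313863]
box x yaw -0.22311928925715202
-0.22727096990431006
0.235 [0.4862371  0.10681269 0.235     ] [0.57613997 0.08320448 0.287     ]
0.245 [0.48654807 0.10608439 0.245     ] [0.57578055 0.08262669 0.297     ]
0.25 [0.48670356 0.10572024 0.25      ] [0.57560084 0.08233779 0.302     ]
[ 0.08913356 -0.02369789  0.04976994] 0.09223004419399293 -0.25985793284622266
```

Emit:
{"op": "move_arm", "data": {
  "steps": [
    {"dz": -2.5,"spin": 0.1375},
    {"dz": -2.5,"spin": 0.1375},
    {"dz": -2.5,"spin": 0.1375},
    {"dz": -2.5,"spin": 0.1375},
    {"dx": 2.6,"dy": -3.0},
    {"dx": 2.6,"dy": -3.0},
    {"dx": 2.6,"dy": -3.0},
    {"dx": 2.6,"dy": -3.0},
    {"dx": 2.6,"dy": -3.0},
    {"dx": 2.6,"dy": -3.0},
    {"dx": 2.6,"dy": -3.0},
    {"dx": 2.6,"dy": -3.0}
  ],
  "claw": 0,
  "squeeze": 20
}}

```text
$.steps[0]: bad value
```

Emit:
{"op": "move_arm", "data": {
  "steps": [
    {"dx": 0,"dy": 0,"dz": -2.5,"spin": 0.14},
    {"dx": 0,"dy": 0,"dz": -2.5,"spin": 0.14},
    {"dx": 0,"dy": 0,"dz": -2.5,"spin": 0.14},
    {"dx": 0,"dy": 0,"dz": -2.5,"spin": 0.13},
    {"dx": 2.6,"dy": -3.0,"dz": 0,"spin": 0},
    {"dx": 2.6,"dy": -3.0,"dz": 0,"spin": 0},
    {"dx": 2.6,"dy": -3.0,"dz": 0,"spin": 0},
    {"dx": 2.6,"dy": -3.0,"dz": 0,"spin": 0},
    {"dx": 2.6,"dy": -3.0,"dz": 0,"spin": 0},
    {"dx": 2.6,"dy": -3.0,"dz": 0,"spin": 0},
    {"dx": 2.6,"dy": -3.0,"dz": 0,"spin": 0},
    {"dx": 2.6,"dy": -3.0,"dz": 0,"spin": 0}
  ],
  "claw": 0,
  "squeeze": 20
}}

```text
time: 1.5
ee_pos: [0.4569, -0.4037, 0.5048]
eef_rot: [0.994, -0.112, 0.0, 0.0]
ft_force: [0.4, -0.3, -0.6]
width: 0.0027
grip_force: 0.0
```

Emit:
{"op": "move_arm", "data": {
  "steps": [
    {"dx": -0.7,"dy": -4.2,"dz": 0,"spin": 0},
    {"dx": -0.7,"dy": -4.2,"dz": 0,"spin": 0},
    {"dx": -0.7,"dy": -4.2,"dz": 0,"spin": 0},
    {"dx": -0.7,"dy": -4.2,"dz": 0,"spin": 0},
    {"dx": -0.7,"dy": -4.2,"dz": 0,"spin": 0},
    {"dx": -0.7,"dy": -4.2,"dz": 0,"spin": 0},
    {"dx": -0.7,"dy": -4.2,"dz": 0,"spin": 0},
    {"dx": -0.7,"dy": -4.2,"dz": 0,"spin": 0},
    {"dx": -0.7,"dy": -4.2,"dz": 0,"spin": 0},
    {"dx": -0.7,"dy": -4.2,"dz": 0,"spin": 0},
    {"dx": -0.9,"dy": -4.0,"dz": 0,"spin": 0},
    {"dx": -0.9,"dy": -4.0,"dz": 0,"spin": 0}
  ]
}}

```text
time: 2.7
ee_pos: [0.4813, 0.1039, 0.5049]
eef_rot: [0.994, -0.112, 0.0, 0.0]
ft_force: [-0.4, -0.1, -0.0]
width: 0.0006
grip_force: 0.0
```

```bash
python3 - <<'E'
from h import *
c=imaging.camera("wrist"); print(telemetry.read_state()["ee_pos"],c["camera_matrix"],c["R"],c["t"],-c["R"].T@c["t"],blob(red(c["img"])))
cv2.imwrite("pics/w1.png",c["img"][:,:,::-1]); np.savez("w1.npz",**c)
E
```

```text
[0.48013533 0.11091799 0.50506542] [[308.58366039   0.         278.50770223]
 [  0.         308.58366039 207.98274595]
 [  0.           0.           1.        ]] [[-2.23843998e-01 -9.74624963e-01 -2.11821533e-04]
 [-9.36502768e-01  2.15028199e-01  2.76993571e-01]
 [-2.69919302e-01  6.22017201e-02 -9.60871748e-01]] [0.20882547 0.36655397 0.6107656 ] [0.55488056 0.08671641 0.48537855] [(array([262.49, 209.06]), 308, array([258, 189,  10,  41], dtype=int32))]
```

View pics/w1.png

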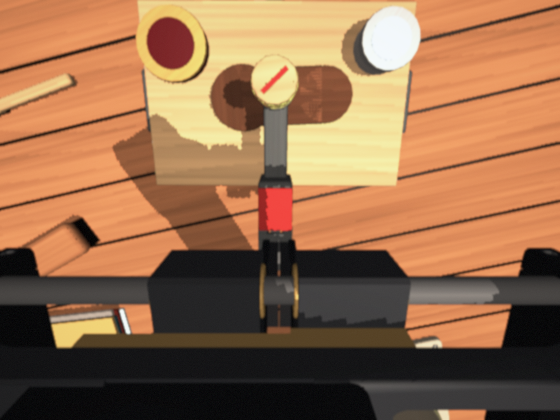

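The wrist view shows the red rest spanning about columns 259-293, rows 182-236, and the handle top at (274,82). The fingertips are just below the rest, at row 240.

```bash
python3 - <<'E'
from h import *
c=dict(np.load("w1.npz")); im=c["img"].astype(int)
m=(im[:,:,0]>110)&(im[:,:,1]<70)&(im[:,:,2]<70); m[:175]=0
print(blob(m))
R=np.array([[np.cos(-.225),-np.sin(-.225)],[np.sin(-.225),np.cos(-.225)]])
P=lambda u,z: plane(c,u,z)[:2]
def box(x): return R.T@(x-np.array([.5765,.083]))
for n,u,z in(("near",(275.5,182),.238),("far",(277,236.5),.238),("L",(260,210),.238),("Rr",(293,210),.238),("handle",(274.5,82),.29)):
    x=P(u,z);print(n,x,box(x)*1000)
# lid left-front, right-front corners
a,b=P((157,184.5),.1),P((396,184.5),.1);d=a-b;print(a,b,np.linalg.norm(d),np.arctan2(d[1],d[0])-np.pi/2)
a,b=P((138,1),.1),P((416,1),.1);print(a,b,np.linalg.norm(a-b))
print(telemetry.read_state()["ee_pos"])
E
```

```text
[(array([266.01, 208.91]), 546, array([257, 187,  35,  45], dtype=int32)), (array([289.5, 218.2]), 10, array([288, 214,   3,   8], dtype=int32)), (array([286.61, 229.32]), 28, array([283, 227,   8,   5], dtype=int32))]
near [0.50740423 0.10018781] [-71.1888626    1.33887277]
far [0.46088535 0.10968419] [-118.65389229    0.21722735]
L [0.48714094 0.11820123] [-94.9603083   14.37737725]
Rr [0.48096809 0.09131674] [-94.97945758 -13.20666889]
handle [0.5758611  0.08436447] [-0.92721815  1.18753696]
[0.511505   0.25533492] [ 0.4434772  -0.04092033] 0.3039653854745002 -0.22571280225591805
[0.70954832 0.2083053 ] [ 0.64175338 -0.08678454] 0.3027774231974565
[0.48013533 0.11091799 0.50506542]
```

Emit:
{"op": "move_arm", "data": {
  "steps": [
    {"dx": 0.2,"dy": 0.25,"dz": 0,"spin": 0},
    {"dx": 0.2,"dy": 0.2,"dz": 0,"spin": 0},
    {"dx": 0,"dy": 0,"dz": 1.5,"spin": 0},
    {"dx": 0,"dy": 0,"dz": 1.5,"spin": 0},
    {"dx": 0,"dy": 0,"dz": 1.5,"spin": 0},
    {"dx": 0,"dy": 0,"dz": 1.5,"spin": 0},
    {"dx": 0,"dy": 0,"dz": 1.0,"spin": 0},
    {"dx": 0,"dy": 0,"dz": 0.3,"spin": 0},
    {"dx": 0,"dy": 0,"dz": 0,"spin": 0},
    {"dx": 0,"dy": 0,"dz": 0,"spin": 0}
  ]
}}

```text
time: 3.75
ee_pos: [0.4848, 0.0967, 0.4324]
eef_rot: [0.994, -0.113, 0.0, -0.0]
ft_force: [0.2, 0.7, 0.4]
width: 0.0005
grip_force: 0.0
```

```bash
python3 - <<'E'
from h import *
s=telemetry.read_state();print(s["ee_pos"],s["ft_force"],s["time"])
c=imaging.camera("wrist");S=imaging.camera("side")
o=np.hstack([cv2.resize(c["img"][60:300,160:400],(400,400)),cv2.resize(S["img"][170:290,225:345],(400,400),interpolation=cv2.INTER_CUBIC)])
cv2.imwrite("pics/w2.png",o[:,:,::-1])
E
```

```text
[0.48477238 0.0967072  0.4323858 ] [0.18926096 0.69062766 0.38943662] 3.75
```

View pics/w2.png

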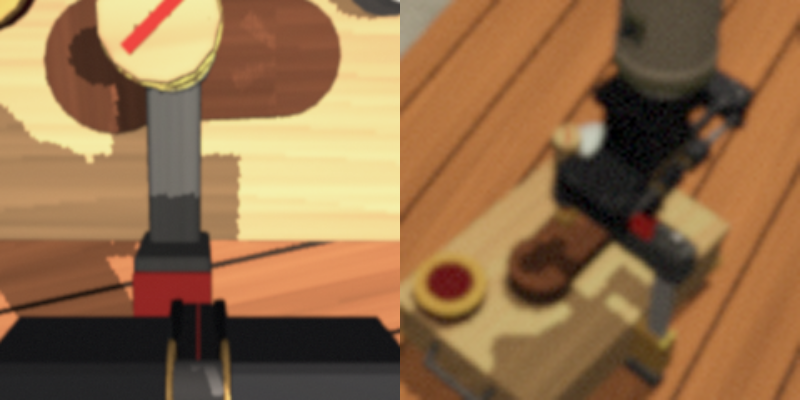

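The fingertips are at crop column 198, against the rest's centre at 173. That is about 8-9 mm off to the box's -y, which matches telemetry, so I'll correct it.

Emit:
{"op": "move_arm", "data": {
  "steps": [
    {"dx": -0.2,"dy": -0.4,"dz": 0,"spin": 0},
    {"dx": -0.15,"dy": -0.4,"dz": 0,"spin": 0},
    {"dx": 0,"dy": 0,"dz": 0,"spin": 0},
    {"dx": 0,"dy": 0,"dz": 0,"spin": 0},
    {"dx": 0,"dy": 0,"dz": 0,"spin": 0}
  ]
}}

```text
time: 4.35
ee_pos: [0.483, 0.1054, 0.4317]
eef_rot: [0.994, -0.112, 0.0, 0.0]
ft_force: [1.0, -0.0, -0.3]
width: 0.0004
grip_force: 0.0
```

```bash
cat > st.py <<'E'
from h import *
s=telemetry.read_state();print(s["ee_pos"].round(4),s["ft_force"].round(2),s["time"],s["width"],s["joint_positions"].round(2))
E
python3 st.py
```

```text
[0.483  0.1054 0.4317] [ 0.98 -0.05 -0.27] 4.35 0.0003818298696215543 [ 0.29  0.07 -0.62  1.73  0.04  1.36 -2.13]
```

Emit:
{"op": "move_arm", "data": {
  "steps": [
    {"dx": 0,"dy": 0,"dz": 0.3,"spin": 0},
    {"dx": 0,"dy": 0,"dz": 0.3,"spin": 0},
    {"dx": 0,"dy": 0,"dz": 0.2,"spin": 0},
    {"dx": 0,"dy": 0,"dz": 0.2,"spin": 0},
    {"dx": 0,"dy": 0,"dz": 0.2,"spin": 0},
    {"dx": 0,"dy": 0,"dz": 0.2,"spin": 0},
    {"dx": 0,"dy": 0,"dz": 0.2,"spin": 0},
    {"dx": 0,"dy": 0,"dz": 0.2,"spin": 0},
    {"dx": 0,"dy": 0,"dz": 0.2,"spin": 0},
    {"dx": 0,"dy": 0,"dz": 0.2,"spin": 0}
  ]
}}

```text
time: 5.35
ee_pos: [0.483, 0.1055, 0.4096]
eef_rot: [0.994, -0.112, 0.0, 0.0]
ft_force: [0.1, -0.1, 1.4]
width: 0.0005
grip_force: 0.6
```

Emit:
{"op": "move_arm", "data": {
  "steps": [
    {"dx": 0,"dy": 0,"dz": 0.2,"spin": 0},
    {"dx": 0,"dy": 0,"dz": 0.2,"spin": 0},
    {"dx": 0,"dy": 0,"dz": 0.2,"spin": 0},
    {"dx": 0,"dy": 0,"dz": 0.2,"spin": 0},
    {"dx": 0,"dy": 0,"dz": 0.2,"spin": 0},
    {"dx": 0,"dy": 0,"dz": 0.2,"spin": 0}
  ]
}}

```text
time: 5.95
ee_pos: [0.483, 0.1055, 0.3976]
eef_rot: [0.994, -0.112, 0.0, 0.0]
ft_force: [1.6, -0.7, 0.5]
width: 0.0001
grip_force: 0.6
```

```bash
python3 st.py; python3 - <<'E'
from h import *
c=imaging.camera("wrist");S=imaging.camera("side")
o=np.hstack([cv2.resize(c["img"][60:300,160:400],(400,400)),cv2.resize(S["img"][190:270,245:325],(400,400),interpolation=cv2.INTER_CUBIC)])
cv2.imwrite("pics/w3.png",o[:,:,::-1])
E
```

```text
[0.483  0.1055 0.3976] [ 1.62 -0.7   0.48] 5.95 9.440729394330694e-05 [ 0.29  0.09 -0.62  1.78  0.06  1.29 -2.14]
```

View pics/w3.png

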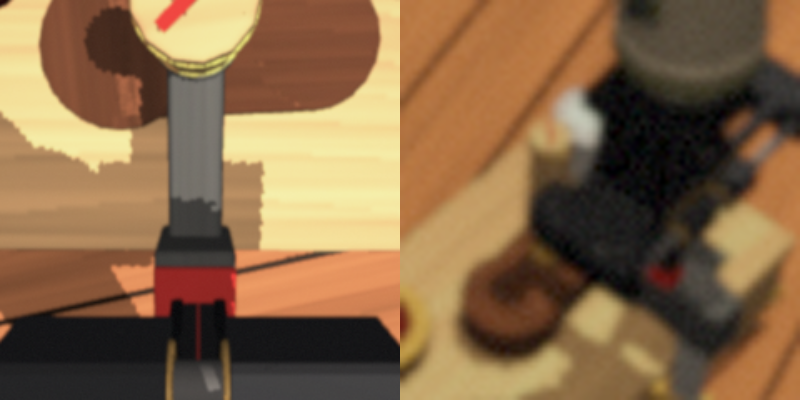

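The fingertips are centred on the rest (crop column 198) and the jaw is moving down with them. I'll continue gently.

Emit:
{"op": "move_arm", "data": {
  "steps": [
    {"dx": 0,"dy": 0,"dz": 0.2,"spin": 0},
    {"dx": 0,"dy": 0,"dz": 0.2,"spin": 0},
    {"dx": 0,"dy": 0,"dz": 0.2,"spin": 0},
    {"dx": 0,"dy": 0,"dz": 0.1,"spin": 0},
    {"dx": 0,"dy": 0,"dz": 0.1,"spin": 0},
    {"dx": 0,"dy": 0,"dz": 0,"spin": 0}
  ]
}}

```text
time: 6.65
ee_pos: [0.4822, 0.1062, 0.3901]
eef_rot: [0.994, -0.112, -0.001, 0.0]
ft_force: [-8.7, 2.3, 10.1]
width: 0.0005
grip_force: 5.0
```

Emit:
{"op": "move_arm", "data": {
  "steps": [
    {"dx": 0,"dy": 0,"dz": 0.1,"spin": 0},
    {"dx": 0,"dy": 0,"dz": 0.1,"spin": 0},
    {"dx": 0,"dy": 0,"dz": 0.1,"spin": 0},
    {"dx": 0,"dy": 0,"dz": 0,"spin": 0}
  ]
}}

```text
time: 7.05
ee_pos: [0.4821, 0.1065, 0.3878]
eef_rot: [0.994, -0.112, -0.001, 0.0]
ft_force: [-11.2, 1.3, 16.5]
width: 0.0002
grip_force: 8.5
```

Emit:
{"op": "move_arm", "data": {
  "steps": [
    {"dx": 0,"dy": 0,"dz": 0.05,"spin": 0},
    {"dx": 0,"dy": 0,"dz": 0.05,"spin": 0},
    {"dx": 0,"dy": 0,"dz": 0,"spin": 0}
  ]
}}

```text
time: 7.35
ee_pos: [0.4821, 0.1066, 0.3872]
eef_rot: [0.994, -0.112, -0.001, 0.0]
ft_force: [-13.4, 0.2, 20.3]
width: 0.0004
grip_force: 10.4
```

Emit:
{"op": "move_arm", "data": {
  "steps": [
    {"dx": 0,"dy": 0,"dz": -0.1,"spin": 0},
    {"dx": 0,"dy": 0,"dz": -0.1,"spin": 0},
    {"dx": 0,"dy": 0,"dz": -0.1,"spin": 0},
    {"dx": 0,"dy": 0,"dz": -0.2,"spin": 0},
    {"dx": 0,"dy": 0,"dz": -0.5,"spin": 0},
    {"dx": 0,"dy": 0,"dz": -1,"spin": 0},
    {"dx": 0,"dy": 0,"dz": -2,"spin": 0},
    {"dx": 0,"dy": 0,"dz": -3,"spin": 0},
    {"dx": 0,"dy": 0,"dz": -3,"spin": 0},
    {"dx": -1,"dy": 0,"dz": 0,"spin": 0},
    {"dx": -1,"dy": 0,"dz": 0,"spin": 0},
    {"dx": 0,"dy": 0,"dz": 0,"spin": 0}
  ],
  "claw": 6
}}

```text
time: 8.55
ee_pos: [0.4622, 0.1105, 0.4854]
eef_rot: [0.994, -0.112, -0.0, 0.0]
ft_force: [0.1, 0.2, 0.7]
width: 0.0597
grip_force: 0.0
```

```bash
python3 st.py; python3 - <<'E'
from h import *
c=imaging.camera("wrist");S=imaging.camera("side");T=imaging.camera("top")
np.savez("w4.npz",**c)
o=np.hstack([c["img"][0:260,130:390],cv2.resize(S["img"][200:265,250:315],(540,260),interpolation=cv2.INTER_CUBIC)[:, :]])
a=cv2.resize(c["img"][0:260,130:390],(400,400));b=cv2.resize(S["img"][205:275,255:325],(400,400),interpolation=cv2.INTER_CUBIC)
cv2.imwrite("pics/w4.png",np.hstack([a,b])[:,:,::-1])
E
```

```text
[0.4622 0.1105 0.4854] [0.1  0.17 0.67] 8.55 0.05968244269347108 [ 0.3  -0.   -0.62  1.68 -0.    1.47 -2.12]
```

View pics/w4.png

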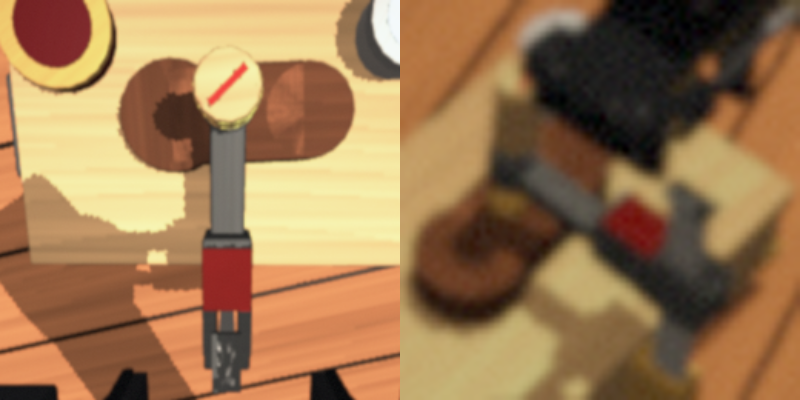

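The jaw stays wedged: the bar stands well above the hub and the brass ball sits on the footrest. The handle top is at wrist pixel (279,56). Next I'll move to the box's -y side, low, so the wrist camera can see the plunger obliquely.

Emit:
{"op": "move_arm", "data": {
  "steps": [
    {"dx": 1.94,"dy": 3.0,"dz": 0,"spin": 0},
    {"dx": 1.94,"dy": 3.0,"dz": 0,"spin": 0},
    {"dx": 1.94,"dy": 3.0,"dz": 0,"spin": 0},
    {"dx": 1.94,"dy": 3.1,"dz": 0,"spin": 0},
    {"dx": 0,"dy": 0,"dz": 1,"spin": 0},
    {"dx": 0,"dy": 0,"dz": 3,"spin": 0},
    {"dx": 0,"dy": 0,"dz": 4,"spin": 0},
    {"dx": 0,"dy": 0,"dz": 4,"spin": 0},
    {"dx": 0,"dy": 0,"dz": 3,"spin": 0},
    {"dx": 0,"dy": 0,"dz": 1,"spin": 0},
    {"dx": 0,"dy": 0,"dz": 0,"spin": 0},
    {"dx": 0,"dy": 0,"dz": 0,"spin": 0}
  ],
  "claw": 0
}}

```text
time: 9.9
ee_pos: [0.5126, -0.0251, 0.327]
eef_rot: [0.994, -0.112, 0.001, -0.0]
ft_force: [-0.0, -0.4, -0.1]
width: 0.0004
grip_force: 0.0
```

```bash
python3 st.py; python3 - <<'E'
from h import *
w4=dict(np.load("w4.npz")); print("handle top xy",plane(w4,(278.9,55.9),.254))
c=imaging.camera("wrist");np.savez("g0.npz",**c)
print(proj(c,[.5765,.083,.156]),proj(c,[.5765,.083,.162]),proj(c,[.5765,.083,.254]))
o=np.hstack([cv2.resize(c["img"],(400,300)),np.zeros((300,400,3),np.uint8)])
u,v=proj(c,[.5765,.083,.16]).astype(int);x0=max(0,u-30);y0=max(0,v-30)
o[:, 400:]=0
o[:300,400:700]=cv2.resize(c["img"][y0:y0+60,x0:x0+60],(300,300),interpolation=cv2.INTER_NEAREST)
print(x0,y0)
cv2.imwrite("pics/g0.png",o[:,:,::-1])
E
```

```text
[ 0.5126 -0.0251  0.327 ] [-0.02 -0.4  -0.1 ] 9.9 0.0004382990782730541 [ 0.41  0.18 -0.5   1.83  0.1   1.15 -1.91]
handle top xy [0.57254158 0.08468169 0.254     ]
[ 41.67568276 196.45829184] [ 32.58349754 199.4162231 ] [-318.86516337  313.75188112]
5 168
```

View pics/g0.png

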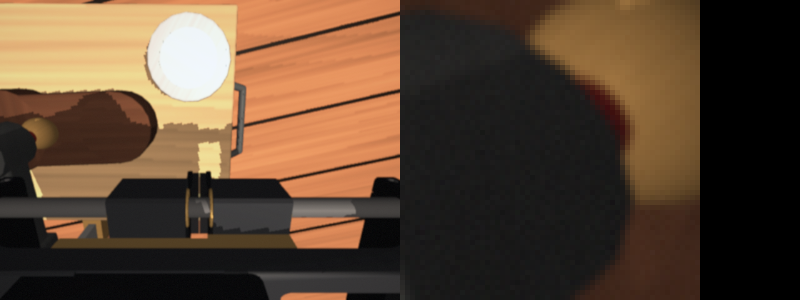

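The gauge is mostly hidden. A dark collar covers it and only a red sliver shows at (47,191), so I need a more oblique view.

```bash
python3 - <<'E'
from h import *
c=dict(np.load("g0.npz")); P=np.array([.5765,.083,.158])
a=-.225;tx=np.array([np.cos(a),np.sin(a),0]);ty=np.array([np.sin(a),-np.cos(a),0])
o,d=ray(c,(8,230)); print("tilt",np.degrees(np.arccos(-d[2])))
D0=(o-P)@ty; 
for D in(.118,.122,.125):
    s=D/(-d@ty); sh=P-d*s-o; print(D0,D,"dx,dy,dz cm",100*sh@tx,100*sh@ty,-100*sh[2])
E
```

```text
tilt 45.05269589572412
0.11994507615958136 0.118 dx,dy,dz cm 0.8852418401109201 -0.19450761595813687 2.305620445585416
0.11994507615958136 0.122 dx,dy,dz cm 1.0421637758326348 0.20549238404186346 1.8767305619294627
0.11994507615958136 0.125 dx,dy,dz cm 1.1598552276239147 0.5054923840418609 1.5550631491874967
```

Emit:
{"op": "move_arm", "data": {
  "steps": [
    {"dx": 0.5,"dy": 0.1,"dz": 0.6,"spin": 0},
    {"dx": 0.5,"dy": 0.1,"dz": 0.6,"spin": 0},
    {"dx": 0,"dy": 0,"dz": 0.7,"spin": 0},
    {"dx": 0,"dy": 0,"dz": 0,"spin": 0},
    {"dx": 0,"dy": 0,"dz": 0,"spin": 0}
  ]
}}

```text
time: 10.45
ee_pos: [0.5213, -0.0294, 0.3065]
eef_rot: [0.994, -0.112, -0.0, -0.0]
ft_force: [-0.2, 0.8, 0.1]
width: 0.0006
grip_force: 0.0
```

```bash
python3 st.py; python3 - <<'E'
from h import *
c=imaging.camera("wrist");np.savez("g1.npz",**c)
for z in(.144,.156,.162):print(proj(c,[.5765,.083,z]))
cv2.imwrite("pics/g1.png",cv2.resize(c["img"][190:265,0:100],(800,600),interpolation=cv2.INTER_NEAREST)[:,:,::-1])
E
```

```text
[ 0.5213 -0.0294  0.3065] [-0.2   0.84  0.12] 10.45 0.0006160591846710269 [ 0.41  0.23 -0.49  1.83  0.12  1.11 -1.92]
[ 27.64433057 218.83333007]
[  6.79461238 227.16089596]
[ -4.98563507 231.86603326]
```

View pics/g1.png

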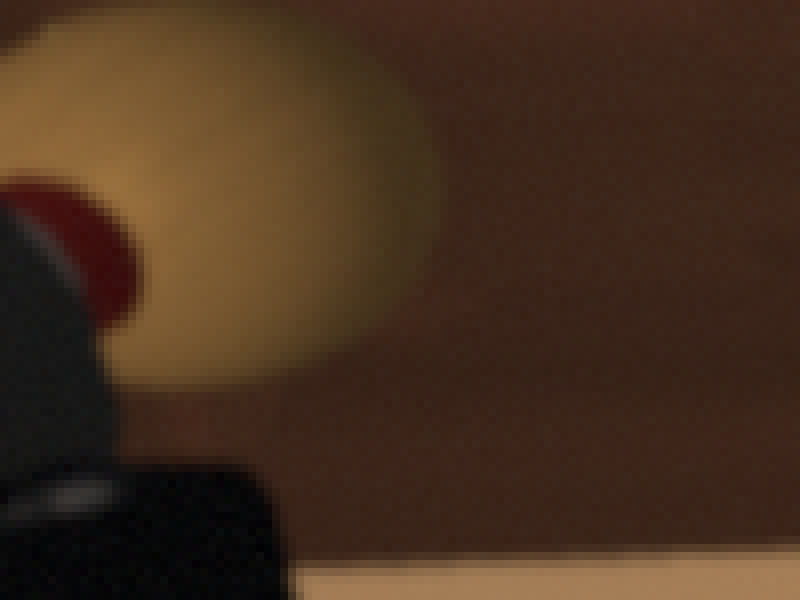

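The more oblique view at 45° shows the ball, the red rod (pixels about (0-18, 212-231)) and a thin grey rim of the screw end above it. I'll measure the boundaries numerically.

```bash
cat > cls.py <<'E'
from h import *
def show(c,r0,r1,c1):
    a=c["img"].astype(float)
    for v in range(r0,r1):
        print(v,"".join("R" if R>1.9*G and R>35 else "b" if R>70 and G>.55*R else "g" if R>40 else "." for R,G,B in a[v,:c1]), " ".join(f"{int(R)}/{int(G)}" for R,G,B in a[v,:c1:1][:18]))
def sph(c,uv,C,rad=.012):
    o,d=ray(c,uv);m=o-C;b=m@d;q=b*b-m@m+rad*rad
    return o+d*(-b-np.sqrt(q)) if q>0 else None
E
python3 - <<'E'
from cls import *
c=dict(np.load("g1.npz")); show(c,209,234,24)
C=np.array([.5765,.083,.144])
# predicted ball silhouette in g1
t=np.linspace(0,2*np.pi,73)
o,_=ray(c,(0,0));w=(o-C)/np.linalg.norm(o-C);e1=np.cross(w,[0,0,1]);e1/=np.linalg.norm(e1);e2=np.cross(w,e1)
L=np.array([proj(c,C+.012*(np.cos(k)*e1+np.sin(k)*e2)) for k in t]);print("pred max u,min v,max v",L[:,0].max(),L[:,1].min(),L[:,1].max())
E
```

```text
209 bbbbbbbbbbbbbbbbbbbbbbbb 140/102 141/103 142/103 142/102 143/103 143/104 144/105 143/104 142/103 142/103 141/104 141/103 141/103 141/102 141/103 142/104 141/104 139/101
210 bbbbbbbbbbbbbbbbbbbbbbbb 141/102 139/100 139/99 139/100 140/100 140/101 141/102 142/104 143/104 143/104 143/104 144/105 145/106 146/106 145/106 145/107 144/105 142/104
211 bbbbbbbbbbbbbbbbbbbbbbbb 133/94 128/88 124/83 124/84 127/86 130/90 132/92 135/96 137/99 141/102 144/106 147/107 149/109 149/108 149/109 147/108 145/106 141/103
212 bbbbbbbbbbbbbbbbbbbbbbbb 111/72 104/63 100/57 99/57 101/59 105/64 109/69 115/76 121/83 130/91 139/100 146/107 150/111 151/111 151/110 150/109 147/107 143/105
213 RRRRRRRRbbbbbbbbbbbbbbbb 83/41 79/34 77/29 77/29 77/30 80/36 83/40 88/45 94/54 106/67 121/83 139/100 148/106 152/111 152/112 150/110 146/107 144/105
214 RRRRRRRRRRbbbbbbbbbbbbbb 62/21 66/20 70/19 69/16 69/18 70/19 69/20 70/21 72/26 81/39 97/58 117/78 135/95 147/106 149/109 150/110 148/109 147/108
215 RRRRRRRRRRRbbbbbbbbbbbbb 47/21 58/24 67/22 68/19 69/19 68/19 67/14 67/17 67/17 68/19 74/30 90/51 109/71 128/89 142/102 148/
[... 1903 characters left out ...]
24 24/25 28/21 41/18 52/17 58/17 63/25 75/41 97/64 117/83
230 ............RRbbbbbbbbbb 25/24 23/24 26/25 22/23 24/24 22/22 21/22 24/23 26/26 26/25 27/25 38/22 54/23 68/31 84/49 96/62 113/79 124/90
231 ............gbbbbbbbbbbb 24/23 24/24 23/24 23/23 23/24 23/23 22/22 25/25 23/23 22/23 23/22 38/26 64/38 88/55 105/71 115/80 121/87 125/91
232 ...........gbbbbbbbbbbbb 22/23 26/25 24/26 23/25 22/24 24/24 22/21 24/23 21/20 22/23 25/25 41/31 73/51 103/72 119/86 123/90 124/89 124/91
233 ............bbbbbbbbbbbb 23/23 24/25 22/21 23/23 22/22 23/23 24/24 22/22 24/24 24/23 24/24 39/33 74/55 105/76 121/88 123/89 122/89 122/88
pred max u,min v,max v 57.87213765138557 194.21390398375846 243.59158368669935
```

```bash
cat > gauge.py <<'E'
from cls import *
from scipy.optimize import least_squares as LS
A=np.array([-.055*np.cos(-.225),-.055*np.sin(-.225),1]);A/=np.linalg.norm(A)   # tilted screw axis
def edges(c,r0,r1,c1=30):
    G=c["img"][:,:,1].astype(float);R=c["img"][:,:,0].astype(float);out,inn=[],[]
    for v in range(r0,r1):
        g=G[v,:c1]; red=np.where((R[v,:c1]>1.9*g)&(R[v,:c1]>45))[0]
        if len(red)<2: continue
        k=red[-1]-2
        while k<c1-2 and g[k+1]<60:k+=1
        if R[v,k+1]>70: out.append((k+(60-g[k])/(g[k+1]-g[k]),v))
        k=red[0]+2
        while k>0 and g[k-1]<30:k-=1
        if k>1 and g[:k].max()>37: inn.append((k-(30-g[k])/(g[k-1]-g[k]),v))
    return np.array(out),np.array(inn)
def ballfit(c,pts):
    def f(p):
        C=np.array([p[0],p[1],.144]);r=[]
        for u in pts:
            o,d=ray(c,u);r.append(np.linalg.norm(np.cross(C-o,d))-.012)
        return np.array(r)*1e3
    s=LS(f,[.5765,.083]);return np.array([*s.x,.144]),np.abs(s.fun).max()
def gauge(c,C,out,inn,rs=None):
    Q=np.array([sph(c,u,C) for u in out])-C; h=Q@A; rad=np.linalg.norm(Q-np.outer(h,A),axis=1)
    def pr(r,z,u):   # radius (mm) at which the ray meets the plane at height z on the axis
        o,d=ray(c,u);X=C+A*z;p=o+d*(((X-o)@A)/(d@A));return np.linalg.norm(p-X)-r
    if rs is None: s=LS(lambda p:[1e3*pr(p[0]/1e3,p[1]/1e3,u) for u in inn],[5,18]);
    else: s=LS(lambda p:[1e3*pr(rs/1e3,p[0]/1e3,u) for u in inn],[18])
    return 1e3*rad.mean(),1e3*rad.std(),1e3*h.mean(),s.x,np.abs(s.fun).max()
E
python3 - <<'E'
from gauge import *
c=dict(np.load("g1.npz"));g=c["img"].astype(int)
# ball outline: brightness step brass->dark footrest by G, columns 15..54 top/bottom
G=cv2.GaussianBlur(c["img"][:,:,1],(3,3),0).astype(float)
m=(G>1.0*45).astype(np.uint8); 
# ratio G/R separates brass (.7) from footrest (.6 dark)
R=cv2.GaussianBlur(c["img"][:,:,0],(3,3),0).astype(float)
for v in(195,200,205,210,215,220,225,230):print(v,[(u,int(R[v,u]),int(G[v,u])) for u in range(46,62,1)])
for u in(15,25,35):print(u,[(v,int(R[v,u]),int(G[v,u])) for v in list(range(186,196))+list(range(234,243))])
E
```

```text
195 [(46, 63, 39), (47, 63, 39), (48, 64, 39), (49, 64, 38), (50, 63, 38), (51, 63, 37), (52, 63, 38), (53, 64, 39), (54, 64, 39), (55, 63, 38), (56, 63, 38), (57, 63, 38), (58, 63, 38), (59, 63, 38), (60, 63, 38), (61, 63, 38)]
200 [(46, 67, 49), (47, 66, 48), (48, 65, 47), (49, 64, 45), (50, 63, 42), (51, 61, 39), (52, 60, 37), (53, 60, 37), (54, 60, 37), (55, 60, 37), (56, 60, 36), (57, 60, 36), (58, 61, 37), (59, 61, 37), (60, 61, 36), (61, 61, 36)]
205 [(46, 71, 52), (47, 70, 51), (48, 69, 50), (49, 68, 49), (50, 67, 49), (51, 66, 48), (52, 64, 46), (53, 62, 42), (54, 61, 39), (55, 59, 36), (56, 59, 35), (57, 59, 36), (58, 60, 36), (59, 59, 36), (60, 59, 35), (61, 59, 35)]
210 [(46, 75, 55), (47, 72, 53), (48, 70, 51), (49, 68, 50), (50, 67, 49), (51, 66, 49), (52, 66, 49), (53, 66, 48), (54, 64, 45), (55, 62, 41), (56, 60, 38), (57, 59, 36), (58, 59, 36), (59, 59, 36), (60, 59, 36), (61, 59, 36)]
215 [(46, 78, 57), (47, 75, 55), (48, 72, 53), (49, 69, 51), (50, 68, 50), (51, 67, 49), (52, 67, 49), (53, 67, 49), (54, 65, 47), (55, 63, 43), (56, 60, 39), (57, 59, 37), (58, 59, 36
[... 908 characters left out ...]
35, 112, 82), (236, 103, 75), (237, 88, 63), (238, 70, 48), (239, 57, 37), (240, 50, 32), (241, 47, 31), (242, 46, 31)]
25 [(186, 63, 38), (187, 64, 39), (188, 67, 43), (189, 72, 49), (190, 78, 56), (191, 83, 61), (192, 88, 65), (193, 93, 68), (194, 97, 71), (195, 101, 73), (234, 109, 80), (235, 105, 77), (236, 99, 72), (237, 90, 64), (238, 79, 54), (239, 70, 44), (240, 66, 40), (241, 65, 39), (242, 66, 40)]
35 [(186, 65, 39), (187, 65, 40), (188, 66, 40), (189, 66, 41), (190, 67, 43), (191, 69, 47), (192, 71, 51), (193, 73, 53), (194, 75, 55), (195, 78, 57), (234, 83, 60), (235, 77, 55), (236, 69, 48), (237, 63, 41), (238, 60, 37), (239, 59, 36), (240, 59, 35), (241, 58, 35), (242, 58, 34)]
```

```bash
python3 - <<'E'
from gauge import *
c=dict(np.load("g1.npz"))
pts=[(49.4,200),(52.5,205),(54.3,210),(54.8,215),(53.3,220),(51,225),(46.7,230),(15,189.8),(25,188.7),(35,190.8),(15,238.1),(25,238.6),(35,236.4)]
C,e=ballfit(c,pts);print("ball",C,e)
out,inn=edges(c,213,229);print(len(out),len(inn),inn.round(2).tolist())
print("rod r,std,h; (rs,zs)",gauge(c,C,out,inn))
for rs in(5,5.5,6,6.5,7,8):print(rs,gauge(c,C,out,inn,rs)[3:])
E
```

```text
ball [0.57929282 0.08355468 0.144     ] 0.13880987865288846
16 9 [[1.8, 213.0], [4.4, 217.0], [5.67, 218.0], [6.5, 219.0], [7.33, 220.0], [7.8, 221.0], [8.67, 222.0], [9.25, 223.0], [9.73, 224.0]]
rod r,std,h; (rs,zs) (np.float64(5.177443168986826), np.float64(0.04520183820080528), np.float64(10.82550563934467), array([133.90504819, 140.17931883]), np.float64(3.191891195797325e-12))
5 (array([14.11719856]), np.float64(1.2630261695386014))
5.5 (array([14.62457948]), np.float64(1.1585671835238847))
6 (array([15.12967153]), np.float64(1.0683462850908905))
6.5 (array([15.63282514]), np.float64(0.9898383193030604))
7 (array([16.1343261]), np.float64(0.9210343541755398))
8 (array([17.13327268]), np.float64(0.8064351954731198))
```

```bash
python3 - <<'E'
from gauge import *
c=dict(np.load("g1.npz"));C=np.array([.57929,.08355,.144])
out,inn=edges(c,213,229);inn=inn[1:]
def pr(r,z,u):
    o,d=ray(c,u);X=C+A*z;p=o+d*(((X-o)@A)/(d@A));return np.linalg.norm(p-X)-r
for th in (18,30,36):
  for sl in(slice(0,8),slice(0,6),slice(2,8)):
    I=inn[sl];s=LS(lambda p:[1e3*pr(p[0]/1e3,p[1]/1e3,u) for u in I],[6,16],x_scale=[1,1]);print(s.x,np.abs(s.fun).max())
  break
for rs in(5.2,6,7,8,9,10):s=LS(lambda p:[1e3*pr(rs/1e3,p[0]/1e3,u) for u in inn],[16]);print(rs,s.x,s.fun.round(2))
E
```

```text
[12.11088064 21.26932408] 0.11288042192334966
[13.14788826 22.26030191] 0.07427729441386588
[ 5.79297239 15.07777351] 0.09537559047900247
5.2 [14.44363922] [ 0.16  0.15  0.05  0.01 -0.14 -0.07 -0.07 -0.07]
6 [15.24309854] [ 0.11  0.13  0.06  0.02 -0.12 -0.05 -0.06 -0.08]
7 [16.23658799] [ 0.08  0.12  0.06  0.03 -0.1  -0.04 -0.06 -0.09]
8 [17.22577101] [ 0.05  0.11  0.06  0.05 -0.09 -0.03 -0.06 -0.1 ]
9 [18.21204173] [ 0.03  0.11  0.07  0.05 -0.07 -0.02 -0.05 -0.1 ]
10 [19.19625588] [ 0.01  0.1   0.07  0.06 -0.07 -0.01 -0.05 -0.11]
```

Fits agree well: the ball is at (0.5793,0.0836), the rod radius is 5.2 mm, and the screw end gives about 9 N now. Next: rise, move over the handle, and spin back before gripping.

Emit:
{"op": "move_arm", "data": {
  "steps": [
    {"dx": 0,"dy": 0,"dz": -2,"spin": 0},
    {"dx": 0,"dy": 0,"dz": -4,"spin": 0},
    {"dx": 0,"dy": 0,"dz": -4.5,"spin": 0},
    {"dx": 0,"dy": 0,"dz": -4.5,"spin": 0},
    {"dx": 0,"dy": 0,"dz": -2.5,"spin": 0},
    {"dx": 0.5,"dy": -2.4,"dz": 0,"spin": 0},
    {"dx": 0.5,"dy": -2.4,"dz": 0,"spin": 0},
    {"dx": 0.5,"dy": -2.5,"dz": 0,"spin": 0},
    {"dx": 0.5,"dy": -2.5,"dz": 0,"spin": 0},
    {"dx": 0.5,"dy": -2.5,"dz": 0,"spin": 0},
    {"dx": 0,"dy": 0,"dz": 0,"spin": -0.14},
    {"dx": 0,"dy": 0,"dz": 0,"spin": -0.14}
  ],
  "claw": 5.5,
  "squeeze": 25
}}

```text
time: 11.7
ee_pos: [0.5732, 0.086, 0.4818]
eef_rot: [1.0, 0.031, 0.0, -0.0]
ft_force: [-0.8, -1.2, -0.9]
width: 0.0549
grip_force: 0.0
```

Emit:
{"op": "move_arm", "data": {
  "steps": [
    {"dx": 0,"dy": 0,"dz": 0,"spin": -0.14},
    {"dx": 0,"dy": 0,"dz": 0,"spin": -0.14},
    {"dx": 0,"dy": 0,"dz": 0,"spin": -0.14},
    {"dx": 0,"dy": 0,"dz": 0,"spin": -0.14},
    {"dx": 0,"dy": 0,"dz": 0,"spin": -0.14},
    {"dx": 0,"dy": 0,"dz": 0,"spin": -0.14},
    {"dx": 0,"dy": 0,"dz": 0,"spin": -0.14},
    {"dx": 0,"dy": 0,"dz": 0,"spin": -0.14},
    {"dx": 0,"dy": 0,"dz": 0,"spin": -0.14},
    {"dx": 0,"dy": 0,"dz": 0,"spin": -0.14},
    {"dx": 0,"dy": 0,"dz": 0,"spin": -0.14},
    {"dx": 0,"dy": 0,"dz": 0,"spin": -0.14}
  ]
}}

```text
time: 12.9
ee_pos: [0.5731, 0.0849, 0.482]
eef_rot: [0.645, 0.765, 0.0, 0.0]
ft_force: [-0.6, -0.3, 0.5]
width: 0.0548
grip_force: 0.0
```

Emit:
{"op": "move_arm", "data": {
  "steps": [
    {"dx": 0,"dy": 0,"dz": 0,"spin": -0.14},
    {"dx": 0,"dy": 0,"dz": 0,"spin": -0.14},
    {"dx": 0,"dy": 0,"dz": 0,"spin": -0.14},
    {"dx": 0,"dy": 0,"dz": 0,"spin": -0.14},
    {"dx": 0,"dy": 0,"dz": 0,"spin": -0.14},
    {"dx": 0,"dy": 0,"dz": 0,"spin": -0.14},
    {"dx": 0,"dy": 0,"dz": 0,"spin": 0},
    {"dx": 0,"dy": 0,"dz": 0,"spin": 0},
    {"dx": 0,"dy": 0,"dz": 0,"spin": 0}
  ]
}}

```text
time: 13.8
ee_pos: [0.5732, 0.0849, 0.4819]
eef_rot: [0.281, 0.96, -0.0, 0.0]
ft_force: [-0.2, 0.5, -0.4]
width: 0.0551
grip_force: 0.0
```

```bash
python3 - <<'E'
from h import *
s=telemetry.read_state();p=s["ee_pos"];q=s["eef_rot"]
a=2*np.arctan2(q[1],q[0]);print(p,a,s["joint_positions"].round(2),s["time"])
tx=np.array([np.cos(a),np.sin(a)]);ty=np.array([np.sin(a),-np.cos(a)])
d=np.array([.5732,.0847])-p[:2];print("dx,dy",100*d@tx,100*d@ty,"dz",100*(p[2]-.405))
E
```

```text
[0.57316138 0.08485769 0.48185754] 2.571570904742715 [ 0.52  0.33 -0.95  1.42  0.27  1.52  0.59] 13.8
dx,dy -0.01176071418555015 -0.011191349589046717 dz 7.6857535693184875
```

Emit:
{"op": "move_arm", "data": {
  "steps": [
    {"dx": 0,"dy": 0,"dz": 1,"spin": 0},
    {"dx": 0,"dy": 0,"dz": 1.5,"spin": 0},
    {"dx": 0,"dy": 0,"dz": 1.5,"spin": 0},
    {"dx": 0,"dy": 0,"dz": 1.5,"spin": 0},
    {"dx": 0,"dy": 0,"dz": 1,"spin": 0},
    {"dx": 0,"dy": 0,"dz": 0.7,"spin": 0},
    {"dx": 0,"dy": 0,"dz": 0.4,"spin": 0},
    {"dx": 0,"dy": 0,"dz": 0,"spin": 0},
    {"dx": 0,"dy": 0,"dz": 0,"spin": 0}
  ]
}}

```text
time: 14.7
ee_pos: [0.5733, 0.0849, 0.4062]
eef_rot: [0.28, 0.96, 0.0, 0.0]
ft_force: [-1.0, 0.5, 0.4]
width: 0.055
grip_force: 0.0
```

Emit:
{"op": "move_arm", "data": {
  "steps": [
    {"dx": 0,"dy": 0,"dz": 0,"spin": 0},
    {"dx": 0,"dy": 0,"dz": 0,"spin": 0},
    {"dx": 0,"dy": 0,"dz": 0,"spin": 0},
    {"dx": 0,"dy": 0,"dz": 0,"spin": 0}
  ],
  "claw": 2.2,
  "squeeze": 20
}}

```text
time: 15.1
ee_pos: [0.5732, 0.0848, 0.4059]
eef_rot: [0.28, 0.96, -0.0, 0.0]
ft_force: [0.4, -0.3, -0.4]
width: 0.0309
grip_force: 0.2
```

Emit:
{"op": "move_arm", "data": {
  "steps": [
    {"dx": 0,"dy": 0,"dz": 0,"spin": 0},
    {"dx": 0,"dy": 0,"dz": 0,"spin": 0},
    {"dx": 0,"dy": 0,"dz": 0,"spin": 0}
  ]
}}

```text
time: 15.4
ee_pos: [0.5733, 0.0852, 0.406]
eef_rot: [0.279, 0.96, 0.0, 0.0]
ft_force: [1.4, 2.7, 0.1]
width: 0.0275
grip_force: 19.9
```

Gripped at 27.5 mm with almost no side load. Turning clockwise and following the screw down.

Emit:
{"op": "move_arm", "data": {
  "steps": [
    {"dx": 0,"dy": 0,"dz": 0.01,"spin": 0.1},
    {"dx": 0,"dy": 0,"dz": 0.01,"spin": 0.14},
    {"dx": 0,"dy": 0,"dz": 0.01,"spin": 0.14},
    {"dx": 0,"dy": 0,"dz": 0.02,"spin": 0.14},
    {"dx": 0,"dy": 0,"dz": 0.01,"spin": 0.14},
    {"dx": 0,"dy": 0,"dz": 0.02,"spin": 0.14},
    {"dx": 0,"dy": 0,"dz": 0.01,"spin": 0.14},
    {"dx": 0,"dy": 0,"dz": 0.02,"spin": 0.14},
    {"dx": 0,"dy": 0,"dz": 0.01,"spin": 0.14},
    {"dx": 0,"dy": 0,"dz": 0.02,"spin": 0.14}
  ]
}}

```text
time: 16.4
ee_pos: [0.574, 0.0846, 0.4052]
eef_rot: [0.823, 0.568, 0.002, 0.001]
ft_force: [5.9, 0.8, 1.9]
width: 0.0279
grip_force: 20.0
```

```bash
python3 st.py; python3 -c "
from h import *
print(telemetry.read_state()['torque'])"
```

```text
[0.574  0.0846 0.4052] [5.89 0.84 1.87] 16.4 0.027929999587934656 [ 0.36  0.31 -0.72  1.55  0.21  1.35 -0.74]
[-0.03703729 -1.97711928  0.07428659]
```

Emit:
{"op": "move_arm", "data": {
  "steps": [
    {"dx": 0,"dy": 0,"dz": 0.01,"spin": 0.14},
    {"dx": 0,"dy": 0,"dz": 0.01,"spin": 0.14},
    {"dx": 0,"dy": 0,"dz": 0.02,"spin": 0.14},
    {"dx": 0,"dy": 0,"dz": 0.01,"spin": 0.14},
    {"dx": 0,"dy": 0,"dz": 0.02,"spin": 0.14},
    {"dx": 0,"dy": 0,"dz": 0.01,"spin": 0.14},
    {"dx": 0,"dy": 0,"dz": 0.02,"spin": 0.14},
    {"dx": 0,"dy": 0,"dz": 0.01,"spin": 0.14},
    {"dx": 0,"dy": 0,"dz": 0.02,"spin": 0.14},
    {"dx": 0,"dy": 0,"dz": 0.0,"spin": 0.14},
    {"dx": 0,"dy": 0,"dz": 0.0,"spin": 0}
  ]
}}

```text
time: 17.5
ee_pos: [0.5735, 0.085, 0.4042]
eef_rot: [0.995, -0.095, 0.001, -0.0]
ft_force: [0.2, 1.5, 5.9]
width: 0.0278
grip_force: 19.9
```

Emit:
{"op": "move_arm", "data": {
  "steps": [
    {"dx": 0,"dy": 0,"dz": 0,"spin": 0},
    {"dx": 0,"dy": 0,"dz": 0,"spin": 0},
    {"dx": 0,"dy": 0,"dz": 0,"spin": 0},
    {"dx": 0,"dy": 0,"dz": -2,"spin": 0},
    {"dx": 0,"dy": 0,"dz": -3,"spin": 0},
    {"dx": 0,"dy": 0,"dz": -3,"spin": 0}
  ],
  "claw": 5.5
}}

```text
time: 18.1
ee_pos: [0.573, 0.0846, 0.4835]
eef_rot: [0.996, -0.092, -0.001, 0.0]
ft_force: [0.5, 0.0, 0.3]
width: 0.0546
grip_force: 0.0
```

```bash
cat > go.py <<'E'
from h import *
import sys
s=telemetry.read_state();p=s["ee_pos"];q=s["eef_rot"]
a=2*np.arctan2(q[1],q[0]);print(p,a,s["joint_positions"].round(2),s["time"])
tx=np.array([np.cos(a),np.sin(a)]);ty=np.array([np.sin(a),-np.cos(a)])
t=np.array([float(x) for x in sys.argv[1:]]);d=t[:2]-p[:2];print("dx,dy",100*d@tx,100*d@ty,"dz",100*(p[2]-t[2]))
E
python3 go.py .5213 -.0294 .3065
```

```text
[0.57300689 0.08461071 0.48346861] -0.18517983987919098 [ 0.21  0.24 -0.53  1.44  0.12  1.5  -2.07] 18.1
dx,dy -2.9830837995891524 12.158193071307224 dz 17.69686086004813
```

Emit:
{"op": "move_arm", "data": {
  "steps": [
    {"dx": -0.6,"dy": 2.4,"dz": 0,"spin": 0},
    {"dx": -0.6,"dy": 2.4,"dz": 0,"spin": 0},
    {"dx": -0.6,"dy": 2.4,"dz": 0,"spin": 0},
    {"dx": -0.6,"dy": 2.5,"dz": 0,"spin": 0},
    {"dx": -0.6,"dy": 2.5,"dz": 0,"spin": 0},
    {"dx": 0,"dy": 0,"dz": 2,"spin": 0.04},
    {"dx": 0,"dy": 0,"dz": 4,"spin": 0},
    {"dx": 0,"dy": 0,"dz": 4,"spin": 0},
    {"dx": 0,"dy": 0,"dz": 4,"spin": 0},
    {"dx": 0,"dy": 0,"dz": 2.7,"spin": 0},
    {"dx": 0,"dy": 0,"dz": 1,"spin": 0}
  ],
  "claw": 0
}}

```text
time: 19.2
ee_pos: [0.5202, -0.0298, 0.3031]
eef_rot: [0.994, -0.112, -0.002, 0.0]
ft_force: [-0.7, -0.6, -0.7]
width: 0.0004
grip_force: 0.0
```

Emit:
{"op": "move_arm", "data": {
  "steps": [
    {"dx": 0,"dy": 0,"dz": 0,"spin": 0},
    {"dx": 0,"dy": 0,"dz": 0,"spin": 0},
    {"dx": 0,"dy": 0,"dz": 0,"spin": 0}
  ]
}}

```text
time: 19.5
ee_pos: [0.5218, -0.0295, 0.3077]
eef_rot: [0.994, -0.112, 0.001, 0.0]
ft_force: [-0.2, 1.1, 0.7]
width: 0.0006
grip_force: 0.0
```

```bash
cat > meas.py <<'E'
from gauge import *
import sys
c=imaging.camera("wrist");np.savez(sys.argv[1],**c)
G=cv2.GaussianBlur(c["img"][:,:,1],(3,3),0).astype(float);pts=[]
for v in range(198,232,3):          # right outline of ball
    k=next((u for u in range(35,65) if G[v,u]>=44>G[v,u+1]),None)
    if k: pts.append((k+(G[v,k]-44)/(G[v,k]-G[v,k+1]),v))
for u in range(15,40,4):
    k=next((v for v in range(215,180,-1) if G[v,u]>=48>G[v-1,u]),None)
    if k: pts.append((u,k-(G[k,u]-48)/(G[k,u]-G[k-1,u])))
    k=next((v for v in range(228,246) if G[v,u]>=48>G[v+1,u]),None)
    if k: pts.append((u,k+(G[k,u]-48)/(G[k,u]-G[k+1,u])))
C,e=ballfit(c,pts);print(telemetry.read_state()["ee_pos"],"ball",C,e)
out,inn=edges(c,214,229);inn=np.array([p for p in inn if p[0]>1]);print(len(out),inn.round(1).tolist())
for rs in(7.5,8):print(rs,gauge(c,C,out,inn,rs))
E
python3 - <<'E'
# same measurement on baseline
src=open('meas.py').read().replace('c=imaging.camera("wrist");np.savez(sys.argv[1],**c)','c=dict(np.load("g1.npz"))').replace('edges(c,214','edges(c,216')
exec(src)
E
python3 meas.py g2.npz; python3 -c "
from cls import *
show(dict(np.load('g2.npz')),209,234,24)"
```

```text
[ 0.52184677 -0.0295465   0.30772922] ball [0.57931972 0.08363941 0.144     ] 0.3475773747249923
13 [[4.4, 217.0], [5.7, 218.0], [6.5, 219.0], [7.3, 220.0], [7.8, 221.0], [8.7, 222.0], [9.2, 223.0], [9.7, 224.0]]
7.5 (np.float64(5.250934323338135), np.float64(0.037042406656416414), np.float64(10.790087675627694), array([16.65224218]), np.float64(0.11018617304609478))
8 (np.float64(5.250934323338135), np.float64(0.037042406656416414), np.float64(10.790087675627694), array([17.1463412]), np.float64(0.1066993722533445))
[ 0.52177963 -0.02955151  0.30760512] ball [0.57983159 0.08239027 0.144     ] 1.04950435674654
15 [[8.2, 214.0], [9.6, 215.0], [10.8, 216.0], [12.0, 217.0], [13.1, 218.0], [13.8, 219.0], [14.6, 220.0], [15.5, 221.0], [16.0, 222.0], [16.5, 223.0], [16.9, 224.0], [17.5, 225.0], [17.8, 226.0], [18.1, 227.0], [18.5, 228.0]]
7.5 (np.float64(5.207874138844451), np.float64(0.09787534232708914), np.float64(10.81047041414303), array([16.03974461]), np.float64(0.0771857699748673))
8 (np.float64(5.207874138844451), np.float64(0.09787534232708914), np.float64(10.81047041414303), arr
[... 2905 characters left out ...]
/56 57/54 59/50
229 .............ggggggRRbbb 26/26 25/25 26/25 25/25 25/25 23/25 23/25 23/23 24/24 25/25 26/24 29/29 39/37 49/47 57/54 59/56 58/55 58/51
230 .............ggggggbbbbb 26/26 25/24 25/25 27/26 25/24 25/24 24/23 24/23 24/24 25/24 25/25 28/28 32/32 44/42 55/52 57/54 58/55 60/53
231 ..............ggggbbbbbb 25/26 24/23 23/22 25/24 21/22 23/25 24/24 24/25 25/24 24/23 25/25 24/24 27/26 39/38 52/50 57/54 57/54 67/57
232 ..............gggbbbbbbb 25/24 24/24 25/24 25/23 24/23 25/24 23/23 23/23 24/24 23/25 24/25 23/23 23/23 35/34 48/45 55/53 60/55 75/62
233 ..............gggbbbbbbb 26/26 22/22 25/24 20/21 24/22 25/26 24/24 21/22 25/24 24/24 25/25 23/25 24/24 30/29 45/44 53/50 62/57 80/66
```

```bash
python3 - <<'E'
from gauge import *
def outline(c):
    im=cv2.GaussianBlur(c["img"],(3,3),0).astype(float);q=im[:,:,1]/im[:,:,0];pts=[]
    for v in range(194,236,3):
        k=next((u for u in range(70,30,-1) if q[v,u]<.66<=q[v,u-1]),None)
        if k: pts.append((k-1+(q[v,k-1]-.66)/(q[v,k-1]-q[v,k]),v))
    for u in range(24,46,4):
        k=next((v for v in range(178,215) if q[v,u]<.66<=q[v+1,u]),None)
        if k: pts.append((u,k+(.66-q[k,u])/(q[k+1,u]-q[k,u])))
    return pts
for f in("g1.npz","g2.npz"):
    c=dict(np.load(f));P=outline(c);C,e=ballfit(c,P)
    r=[1e3*(np.linalg.norm(np.cross(C-ray(c,u)[0],ray(c,u)[1]))-.012) for u in P]
    P=[p for p,x in zip(P,r) if abs(x)<.3] if e>.3 else P
    C,e=ballfit(c,P);print(f,C,e,len(P),[tuple(np.round(p,1)) for p in P])
    out,inn=edges(c,216,229,32);print(gauge(c,C,out,inn,8));
    try:
        s=gauge(c,C,out,inn);print(s)
    except Exception as x:print(x)
    print(c["R"][2],-c["R"].T@c["t"])
E
```

```text
g1.npz [0.5793581  0.08313364 0.144     ] 0.1811880301560015 20 [(np.float64(43.1), np.float64(194.0)), (np.float64(47.3), np.float64(197.0)), (np.float64(50.2), np.float64(200.0)), (np.float64(52.4), np.float64(203.0)), (np.float64(53.9), np.float64(206.0)), (np.float64(54.9), np.float64(209.0)), (np.float64(55.2), np.float64(212.0)), (np.float64(55.7), np.float64(215.0)), (np.float64(55.0), np.float64(218.0)), (np.float64(53.5), np.float64(221.0)), (np.float64(52.0), np.float64(224.0)), (np.float64(49.6), np.float64(227.0)), (np.float64(46.8), np.float64(230.0)), (np.float64(43.4), np.float64(233.0)), (np.float64(24.0), np.float64(188.3)), (np.float64(28.0), np.float64(188.8)), (np.float64(32.0), np.float64(189.7)), (np.float64(36.0), np.float64(190.4)), (np.float64(40.0), np.float64(191.8)), (np.float64(44.0), np.float64(194.5))]
(np.float64(4.925149411490879), np.float64(0.03371073827662938), np.float64(10.942647707835864), array([17.64654392]), np.float64(0.1136961933222002))
(np.float64(4.925149411490879), np.float64(0.03371073827662938), np.float64(10.942647707835864), array([
[... 675 characters left out ...]
float64(51.2), np.float64(230.0)), (np.float64(46.9), np.float64(233.0)), (np.float64(24.0), np.float64(189.0)), (np.float64(28.0), np.float64(188.7)), (np.float64(32.0), np.float64(189.3)), (np.float64(36.0), np.float64(189.7)), (np.float64(40.0), np.float64(190.7)), (np.float64(44.0), np.float64(192.3))]
(np.float64(5.052363759849262), np.float64(0.08146280547785362), np.float64(10.884189089030787), array([16.83842387]), np.float64(0.06502788200785613))
(np.float64(5.052363759849262), np.float64(0.08146280547785362), np.float64(10.884189089030787), array([ 7.57314658, 16.39492332]), np.float64(0.05542887046205286))
[-0.2679196   0.06210049 -0.96143779] [ 0.59550222 -0.04671683  0.2883577 ]
```

The screw rim is now fully visible. The fit gives a rim radius of 7.6 mm, plunger about 2.6 mm and so about 13 N, up roughly 4 N from 2.8 rad. I'll do another stroke of about 2 rad.

Emit:
{"op": "move_arm", "data": {
  "steps": [
    {"dx": 0,"dy": 0,"dz": -2,"spin": 0},
    {"dx": 0,"dy": 0,"dz": -4,"spin": 0},
    {"dx": 0,"dy": 0,"dz": -4.5,"spin": 0},
    {"dx": 0,"dy": 0,"dz": -4.5,"spin": 0},
    {"dx": 0,"dy": 0,"dz": -2.5,"spin": 0},
    {"dx": 0.5,"dy": -2.4,"dz": 0,"spin": 0},
    {"dx": 0.5,"dy": -2.4,"dz": 0,"spin": 0},
    {"dx": 0.5,"dy": -2.5,"dz": 0,"spin": 0},
    {"dx": 0.5,"dy": -2.5,"dz": 0,"spin": 0},
    {"dx": 0.5,"dy": -2.5,"dz": 0,"spin": 0},
    {"dx": 0,"dy": 0,"dz": 0,"spin": -0.14},
    {"dx": 0,"dy": 0,"dz": 0,"spin": -0.14}
  ],
  "claw": 5.5
}}

```text
time: 20.75
ee_pos: [0.5731, 0.0858, 0.4819]
eef_rot: [1.0, 0.031, 0.001, -0.0]
ft_force: [-0.7, -0.4, -0.5]
width: 0.0553
grip_force: 0.0
```

Emit:
{"op": "move_arm", "data": {
  "steps": [
    {"dx": 0,"dy": 0,"dz": 0,"spin": -0.14},
    {"dx": 0,"dy": 0,"dz": 0,"spin": -0.14},
    {"dx": 0,"dy": 0,"dz": 0,"spin": -0.14},
    {"dx": 0,"dy": 0,"dz": 0,"spin": -0.14},
    {"dx": 0,"dy": 0,"dz": 0,"spin": -0.14},
    {"dx": 0,"dy": 0,"dz": 0,"spin": -0.14},
    {"dx": 0,"dy": 0,"dz": 0,"spin": -0.14},
    {"dx": 0,"dy": 0,"dz": 0,"spin": -0.14},
    {"dx": 0,"dy": 0,"dz": 0,"spin": -0.14},
    {"dx": 0,"dy": 0,"dz": 0,"spin": -0.14},
    {"dx": 0,"dy": 0,"dz": 0,"spin": -0.14},
    {"dx": 0,"dy": 0,"dz": 0,"spin": -0.14}
  ]
}}

```text
time: 21.95
ee_pos: [0.573, 0.0847, 0.4821]
eef_rot: [0.645, 0.764, 0.0, 0.001]
ft_force: [0.6, -0.3, -0.5]
width: 0.055
grip_force: 0.0
```

Emit:
{"op": "move_arm", "data": {
  "steps": [
    {"dx": 0,"dy": 0,"dz": 0,"spin": -0.04},
    {"dx": 0,"dy": 0,"dz": 0,"spin": 0},
    {"dx": 0,"dy": 0,"dz": 0,"spin": 0}
  ]
}}

```text
time: 22.25
ee_pos: [0.573, 0.0847, 0.4817]
eef_rot: [0.632, 0.775, 0.0, 0.0]
ft_force: [-0.3, 0.1, -0.4]
width: 0.0549
grip_force: 0.0
```

```bash
python3 go.py .5733 .0848 .404
```

```text
[0.57304673 0.08472021 0.48165386] 1.7730517498255192 [ 0.41  0.29 -0.78  1.43  0.2   1.5  -0.17] 22.25
dx,dy 0.00272909211196708 0.026413190613851587 dz 7.76538577014162
```

Emit:
{"op": "move_arm", "data": {
  "steps": [
    {"dx": 0,"dy": 0.02,"dz": 1,"spin": 0},
    {"dx": 0,"dy": 0,"dz": 1.5,"spin": 0},
    {"dx": 0,"dy": 0,"dz": 1.5,"spin": 0},
    {"dx": 0,"dy": 0,"dz": 1.5,"spin": 0},
    {"dx": 0,"dy": 0,"dz": 1,"spin": 0},
    {"dx": 0,"dy": 0,"dz": 0.8,"spin": 0},
    {"dx": 0,"dy": 0,"dz": 0.4,"spin": 0},
    {"dx": 0,"dy": 0,"dz": 0,"spin": 0}
  ]
}}

```text
time: 23.05
ee_pos: [0.5733, 0.0847, 0.4037]
eef_rot: [0.631, 0.775, -0.0, -0.0]
ft_force: [0.1, 0.5, -0.7]
width: 0.0553
grip_force: 0.0
```

Emit:
{"op": "move_arm", "data": {
  "steps": [
    {"dx": 0,"dy": 0,"dz": 0,"spin": 0},
    {"dx": 0,"dy": 0,"dz": 0,"spin": 0},
    {"dx": 0,"dy": 0,"dz": 0,"spin": 0},
    {"dx": 0,"dy": 0,"dz": 0,"spin": 0},
    {"dx": 0,"dy": 0,"dz": 0,"spin": 0},
    {"dx": 0,"dy": 0,"dz": 0,"spin": 0},
    {"dx": 0,"dy": 0,"dz": 0,"spin": 0}
  ],
  "claw": 2.2,
  "squeeze": 20
}}

```text
time: 23.75
ee_pos: [0.5736, 0.0848, 0.4043]
eef_rot: [0.631, 0.775, 0.001, 0.0]
ft_force: [3.5, 0.1, -0.5]
width: 0.0281
grip_force: 19.8
```

Emit:
{"op": "move_arm", "data": {
  "steps": [
    {"dx": 0,"dy": 0,"dz": 0,"spin": 0.1},
    {"dx": 0,"dy": 0,"dz": 0.01,"spin": 0.14},
    {"dx": 0,"dy": 0,"dz": 0,"spin": 0.14},
    {"dx": 0,"dy": 0,"dz": 0.01,"spin": 0.14},
    {"dx": 0,"dy": 0,"dz": 0,"spin": 0.14},
    {"dx": 0,"dy": 0,"dz": 0.01,"spin": 0.14},
    {"dx": 0,"dy": 0,"dz": 0,"spin": 0.14},
    {"dx": 0,"dy": 0,"dz": 0.01,"spin": 0.14},
    {"dx": 0,"dy": 0,"dz": 0,"spin": 0.14},
    {"dx": 0,"dy": 0,"dz": 0.01,"spin": 0.14},
    {"dx": 0,"dy": 0,"dz": 0,"spin": 0.14},
    {"dx": 0,"dy": 0,"dz": 0.01,"spin": 0.14}
  ]
}}

```text
time: 24.95
ee_pos: [0.5731, 0.0849, 0.4035]
eef_rot: [0.998, 0.065, -0.0, 0.0]
ft_force: [-0.7, 2.0, 1.1]
width: 0.0274
grip_force: 20.0
```

Emit:
{"op": "move_arm", "data": {
  "steps": [
    {"dx": 0,"dy": 0,"dz": 0,"spin": 0.14},
    {"dx": 0,"dy": 0,"dz": 0.01,"spin": 0.14},
    {"dx": 0,"dy": 0,"dz": 0,"spin": 0.08},
    {"dx": 0,"dy": 0,"dz": 0,"spin": 0},
    {"dx": 0,"dy": 0,"dz": 0,"spin": 0}
  ]
}}

```text
time: 25.45
ee_pos: [0.573, 0.0852, 0.4033]
eef_rot: [0.994, -0.111, -0.0, -0.0]
ft_force: [-2.3, 2.5, 0.9]
width: 0.0276
grip_force: 19.9
```

Emit:
{"op": "move_arm", "data": {
  "steps": [
    {"dx": 0,"dy": 0,"dz": 0,"spin": 0},
    {"dx": 0,"dy": 0,"dz": 0,"spin": 0},
    {"dx": 0,"dy": 0,"dz": 0,"spin": 0},
    {"dx": 0,"dy": 0,"dz": -2,"spin": 0},
    {"dx": 0,"dy": 0,"dz": -3,"spin": 0},
    {"dx": 0,"dy": 0,"dz": -3,"spin": 0},
    {"dx": 0,"dy": 0,"dz": 0,"spin": 0}
  ],
  "claw": 5.5
}}

```text
time: 26.15
ee_pos: [0.5736, 0.085, 0.4876]
eef_rot: [0.994, -0.112, 0.003, -0.001]
ft_force: [1.1, -0.5, -0.1]
width: 0.0548
grip_force: 0.0
```

```bash
python3 go.py .5218 -.0295 .3076
```

```text
[0.57362408 0.08496278 0.48763516] -0.22504800380334225 [ 0.19  0.24 -0.51  1.43  0.12  1.49 -2.11] 26.15
dx,dy -2.4974524250330203 12.314112695631028 dz 18.003516154064652
```

Emit:
{"op": "move_arm", "data": {
  "steps": [
    {"dx": -0.5,"dy": 2.4,"dz": 0,"spin": 0},
    {"dx": -0.5,"dy": 2.4,"dz": 0,"spin": 0},
    {"dx": -0.5,"dy": 2.5,"dz": 0,"spin": 0},
    {"dx": -0.5,"dy": 2.5,"dz": 0,"spin": 0},
    {"dx": -0.5,"dy": 2.5,"dz": 0,"spin": 0},
    {"dx": 0,"dy": 0,"dz": 2,"spin": 0},
    {"dx": 0,"dy": 0,"dz": 4,"spin": 0},
    {"dx": 0,"dy": 0,"dz": 4,"spin": 0},
    {"dx": 0,"dy": 0,"dz": 4,"spin": 0},
    {"dx": 0,"dy": 0,"dz": 2.5,"spin": 0},
    {"dx": 0,"dy": 0,"dz": 1,"spin": 0}
  ],
  "claw": 0
}}

```text
time: 27.25
ee_pos: [0.5204, -0.0298, 0.3053]
eef_rot: [0.994, -0.112, -0.002, 0.0]
ft_force: [0.5, -0.8, -0.4]
width: 0.0006
grip_force: 0.0
```

Emit:
{"op": "move_arm", "data": {
  "steps": [
    {"dx": 0,"dy": 0,"dz": 0,"spin": 0},
    {"dx": 0,"dy": 0,"dz": 0,"spin": 0},
    {"dx": 0,"dy": 0,"dz": 0,"spin": 0},
    {"dx": 0,"dy": 0,"dz": 0,"spin": 0},
    {"dx": 0,"dy": 0,"dz": 0,"spin": 0}
  ]
}}

```text
time: 27.75
ee_pos: [0.5216, -0.0295, 0.3091]
eef_rot: [0.994, -0.112, 0.001, 0.0]
ft_force: [0.3, 0.7, -0.9]
width: 0.0003
grip_force: 0.0
```

```bash
cat > m2.py <<'E'
from gauge import *
import sys
def outline(c):
    im=cv2.GaussianBlur(c["img"],(3,3),0).astype(float);q=im[:,:,1]/im[:,:,0];pts=[]
    for v in range(194,236,3):
        k=next((u for u in range(70,30,-1) if q[v,u]<.66<=q[v,u-1]),None)
        if k: pts.append((k-1+(q[v,k-1]-.66)/(q[v,k-1]-q[v,k]),v))
    for u in range(24,46,4):
        k=next((v for v in range(178,215) if q[v,u]<.66<=q[v+1,u]),None)
        if k: pts.append((u,k+(.66-q[k,u])/(q[k+1,u]-q[k,u])))
    return pts
if __name__=="__main__":
    if sys.argv[1] not in("g1","g2"):
        np.savez(sys.argv[1]+".npz",**imaging.camera("wrist"))
    for f in sys.argv[1:]:
        c=dict(np.load(f+".npz"));P=outline(c);C,e=ballfit(c,P)
        r=np.array([1e3*(np.linalg.norm(np.cross(C-ray(c,u)[0],ray(c,u)[1]))-.012) for u in P])
        C,e=ballfit(c,[p for p,x in zip(P,r) if abs(x)<.3])
        out,inn=edges(c,216,231,34);inn=np.array([p for p in inn if p[0]>2])
        # anchor: refit the axis so that the red rod's foot lies on the 5 mm circle
        def f2(p):
            D=np.array([p[0],p[1],.144]);Q=np.array([sph(c,u,D) for u in out])-D;h=Q@A
            return 1e3*np.linalg.norm(Q-np.outer(h,A),axis=1)-5
        D=np.array([*LS(f2,C[:2]).x,.144])
        for nm,X in(("outline",C),("rodfoot",D)):
            print(f,nm,X.round(4),round(e,2),len(out),len(inn),"rs free",np.round(gauge(c,X,out,inn)[3],2),*[(rs,gauge(c,X,out,inn,rs)[3].round(2)) for rs in(7,7.5,8)])
E
python3 m2.py g3 g1 g2; python3 -c "
from cls import *
show(dict(np.load('g3.npz')),212,232,26)"|cut -c1-31; python3 st.py
```

```text
g3 outline [0.5801 0.0816 0.144 ] 0.25 9 9 rs free [ 6.84 14.76] (7, array([14.93])) (7.5, array([15.46])) (8, array([15.99]))
g3 rodfoot [0.5799 0.0816 0.144 ] 0.25 9 9 rs free [ 6.16 14.06] (7, array([14.96])) (7.5, array([15.49])) (8, array([16.02]))
g1 outline [0.5794 0.0831 0.144 ] 0.18 15 8 rs free [12.3  21.87] (7, array([16.66])) (7.5, array([17.15])) (8, array([17.65]))
g1 rodfoot [0.5793 0.0833 0.144 ] 0.18 15 8 rs free [12.37 21.82] (7, array([16.53])) (7.5, array([17.03])) (8, array([17.52]))
g2 outline [0.5798 0.0821 0.144 ] 0.26 14 14 rs free [ 9.72 18.6 ] (7, array([15.76])) (7.5, array([16.29])) (8, array([16.81]))
g2 rodfoot [0.5796 0.0821 0.144 ] 0.26 14 14 rs free [ 8.81 17.65] (7, array([15.77])) (7.5, array([16.29])) (8, array([16.81]))
212 gbbbbbbbbbbbbbRRRRbbbbbbbb 
213 gggbbbbbbbbbbbbRRRRRbbbbbb 
214 .gggbbbbbbbbbbbggRRRRbbbbb 
215 ...ggbbbbbbbbgbgggRRRRbbbb 
216 ....ggbbbbbbbggggggRRRRbbb 
217 ....gggbbgggggggggggRRRRbb 
218 .....gggggggggggggggRRRRbb 
219 ......gggggggggggggggRRRRb 
220 .......ggggggggggggggRRRRb 
221 ........ggggggggggggggRRRb 
222 .........gggggggggggggRRRb 
223 ..........gggggggggggggRRb 
224 ...........ggggggggggggRRb 
225 ...........ggggggggggggRgb 
226 ............ggggggggggggbb 
227 ..............gggggggggbbb 
228 ..............ggggggggbbbb 
229 ...............ggggggbbbbb 
230 ...............ggggggbbbbb 
231 ...............ggggggbbbbb 
[ 0.5216 -0.0295  0.3089] [0.15 0.19 0.47] 27.8 0.00039038744398806497 [ 0.36  0.22 -0.43  1.83  0.1   1.11 -1.91]
```

```bash
python3 - <<'E'
from m2 import *
c=dict(np.load("g3.npz"));R=c["img"][:,:,0].astype(float)
up=[];lo=[]
for u in range(2,12):
    for v in range(205,220):
        if R[v,u]>=105>R[v+1,u]: up.append((u,v+(R[v,u]-105)/(R[v,u]-R[v+1,u])));break
for v in range(228,238):
    for u in range(16,34):
        if R[v,u]<90<=R[v,u+1]: lo.append((u+(90-R[v,u])/(R[v,u+1]-R[v,u]),v));break
print(np.round(up,1).tolist(),np.round(lo,1).tolist())
def sd(C,u):
    o,d=ray(c,u);n=np.cross(d,A);n/=np.linalg.norm(n);return 1e3*(o-C)@n, 1e3*(np.linalg.solve(np.c_[d,-A,n],C-o)[1])
for C in(np.array([.5801,.0816,.144]),np.array([.5799,.0816,.144])):
    print([np.round(sd(C,u),2).tolist() for u in up]);print([np.round(sd(C,u),2).tolist() for u in lo])
for v in range(227,240):print(v,[int(x) for x in R[v,12:36]])
E
```

```text
[[2.0, 208.9], [3.0, 209.0], [4.0, 209.3], [5.0, 209.4], [6.0, 209.7], [7.0, 210.0], [8.0, 210.1], [9.0, 210.0], [10.0, 209.8], [11.0, 209.7]] [[22.3, 228.0], [21.8, 229.0], [21.5, 230.0], [21.3, 231.0], [20.9, 232.0], [20.8, 233.0], [21.7, 234.0]]
[[6.05, 12.79], [5.83, 12.41], [5.58, 12.06], [5.38, 11.66], [5.11, 11.31], [4.8, 10.99], [4.6, 10.58], [4.49, 10.11], [4.39, 9.62], [4.29, 9.14]]
[[-5.15, 10.25], [-5.44, 10.82], [-5.78, 11.29], [-6.12, 11.76], [-6.44, 12.28], [-6.81, 12.68], [-7.39, 12.66]]
[[6.25, 12.76], [6.03, 12.38], [5.78, 12.02], [5.58, 11.62], [5.31, 11.27], [5.0, 10.95], [4.8, 10.54], [4.69, 10.07], [4.59, 9.58], [4.49, 9.1]]
[[-4.95, 10.2], [-5.25, 10.77], [-5.59, 11.24], [-5.93, 11.71], [-6.24, 12.23], [-6.62, 12.62], [-7.2, 12.61]]
227 [33, 40, 52, 59, 59, 59, 61, 61, 59, 61, 69, 89, 109, 122, 128, 127, 126, 126, 123, 123, 121, 119, 118, 116]
228 [24, 32, 45, 56, 60, 59, 59, 59, 60, 64, 82, 106, 120, 125, 125, 124, 123, 122, 120, 120, 118, 117, 115, 114]
229 [25, 30, 40, 53, 62, 60, 60, 60, 60, 71, 94, 117, 125, 125, 124, 121, 121, 119, 118, 116, 114, 113, 112
[... 373 characters left out ...]
51, 58, 60, 63, 76, 94, 106, 110, 111, 112, 110, 110, 108, 107, 106, 105, 102, 101, 97, 96]
234 [24, 25, 24, 34, 45, 58, 60, 62, 72, 85, 92, 95, 99, 101, 101, 101, 99, 98, 96, 95, 95, 92, 90, 87]
235 [23, 23, 23, 28, 43, 56, 62, 63, 66, 70, 74, 78, 81, 83, 84, 83, 83, 83, 82, 81, 79, 80, 78, 74]
236 [25, 25, 26, 29, 39, 54, 62, 62, 63, 63, 64, 66, 66, 66, 66, 66, 66, 66, 65, 65, 65, 65, 64, 61]
237 [22, 24, 23, 25, 34, 51, 60, 62, 60, 62, 62, 63, 62, 62, 60, 58, 58, 59, 58, 59, 58, 58, 59, 57]
238 [25, 22, 23, 23, 31, 44, 58, 61, 63, 61, 61, 61, 61, 59, 59, 58, 56, 56, 57, 57, 56, 57, 57, 58]
239 [25, 24, 24, 23, 25, 39, 52, 60, 61, 60, 60, 61, 61, 59, 59, 57, 58, 57, 59, 55, 58, 56, 58, 57]
```

```bash
python3 - <<'E'
from m2 import *
c=dict(np.load("g3.npz"));R=c["img"][:,:,0].astype(float)
up=[(u,v) for u,v in zip(range(2,8),(208.9,209,209.3,209.4,209.7,210.0))]
lo=[(22.3,228),(21.8,229),(21.5,230),(21.3,231),(20.9,232),(20.8,233)]
out,inn=edges(c,214,226,34);inn=[tuple(p) for p in inn if p[0]>8];print(np.round(inn,1).tolist())
for nm,C in(("outline",np.array([.5801,.0816,.144])),("foot",np.array([.5799,.0816,.144]))):
  for tag,I in(("inn+lo",inn+lo),("all",inn+lo+up)):
    def f(p,free):
        X=C+A*p[1]/1e3+np.array([*(p[2:4]/1e3 if free else (0,0)),0]);r=[]
        for u in I:
            o,d=ray(c,u);q=o+d*(((X-o)@A)/(d@A));r.append(1e3*np.linalg.norm(q-X)-p[0])
        return r
    s=LS(f,[7.5,15.5],args=(False,));s2=LS(f,[7.5,15.5,0,0],args=(True,))
    print(nm,tag,s.x.round(2),np.round(s.fun,2).tolist(),s2.x.round(2),np.abs(s2.fun).max().round(2))
E
```

```text
[[16.7, 214.0], [17.7, 215.0], [18.7, 216.0], [19.3, 217.0], [20.0, 218.0], [20.5, 219.0], [21.0, 220.0], [21.5, 221.0], [21.9, 222.0], [22.2, 223.0], [22.4, 224.0]]
outline inn+lo [ 6.94 14.87] [0.03, 0.03, 0.07, 0.0, 0.01, -0.03, -0.03, 0.01, 0.03, 0.04, -0.0, -0.05, -0.16, -0.15, -0.05, 0.02, 0.23] [   0.    145.84   22.98 -130.1 ] 0.0
outline all [ 6.37 14.29] [0.04, 0.03, 0.07, 0.0, 0.01, -0.02, -0.02, 0.04, 0.07, 0.1, 0.08, 0.14, 0.07, 0.13, 0.27, 0.39, 0.64, -0.13, -0.21, -0.36, -0.38, -0.46, -0.52] [   0.    145.84   22.98 -130.1 ] 0.0
foot inn+lo [ 6.64 14.54] [0.1, 0.08, 0.1, 0.02, 0.02, -0.03, -0.05, -0.02, -0.0, 0.0, -0.04, -0.08, -0.19, -0.16, -0.05, 0.04, 0.26] [   0.    145.84   23.18 -130.1 ] 0.0
foot all [ 6.38 14.28] [0.11, 0.09, 0.11, 0.03, 0.02, -0.03, -0.04, -0.0, 0.02, 0.03, -0.0, 0.01, -0.08, -0.03, 0.1, 0.21, 0.45, 0.05, -0.03, -0.17, -0.2, -0.29, -0.35] [   0.    145.84   23.18 -130.1 ] 0.0
```

```bash
python3 - <<'E'
from m2 import *
for f in("g3","g2"):
  c=dict(np.load(f+".npz"));im=c["img"].astype(float);D=im[:,:,0]-im[:,:,1]   # steel ~3, brass/wood >20, red >40
  def sd(C,u):
    o,d=ray(c,u);n=np.cross(d,A);n/=np.linalg.norm(n);return 1e3*(o-C)@n
  I=[]
  for v in range(213,248):
    row=D[v,:40]; st=np.where((row<8)&(im[v,:40,0]>45))[0]
    if len(st)<2: continue
    k=st[-1]; 
    hi=row[k+2:k+6].max(); th=(3+min(hi,row[k+3]))/2
    while row[k+1]<th:k+=1
    I.append((k+(th-row[k])/(row[k+1]-row[k]),v))
  Up=[]
  for u in range(0,14):
    col=D[195:222,u]; st=np.where((col<8)&(im[195:222,u,0]>45))[0]
    if len(st)<1: continue
    k=st[0]; th=(3+col[max(k-4,0)])/2
    while col[k-1]<th:k-=1
    Up.append((u,195+k-(th-col[k])/(col[k-1]-col[k])))
  P=outline(c);C,e=ballfit(c,P);print(f,C)
  print([(round(u,1),v,round(sd(C,(u,v)),2)) for u,v in I]);print([(u,round(v,1),round(sd(C,(u,v)),2)) for u,v in Up])
E
```

```text
g3 [0.58006119 0.0815971  0.144     ]
[(np.float64(12.9), 213, np.float64(2.67)), (np.float64(14.7), 214, np.float64(1.95)), (np.float64(15.9), 215, np.float64(1.33)), (np.float64(17.5), 216, np.float64(0.65)), (np.float64(18.1), 217, np.float64(0.13)), (np.float64(18.8), 218, np.float64(-0.41)), (np.float64(19.8), 219, np.float64(-1.01)), (np.float64(20.5), 220, np.float64(-1.54)), (np.float64(20.8), 221, np.float64(-1.99)), (np.float64(21.4), 222, np.float64(-2.52)), (np.float64(21.8), 223, np.float64(-3.0)), (np.float64(22.0), 224, np.float64(-3.44)), (np.float64(22.1), 225, np.float64(-3.86)), (np.float64(22.1), 226, np.float64(-4.27)), (np.float64(22.1), 227, np.float64(-4.67)), (np.float64(22.0), 228, np.float64(-5.05)), (np.float64(21.8), 229, np.float64(-5.39)), (np.float64(21.5), 230, np.float64(-5.74)), (np.float64(21.2), 231, np.float64(-6.07)), (np.float64(20.7), 232, np.float64(-6.36)), (np.float64(20.2), 233, np.float64(-6.66)), (np.float64(19.4), 234, np.float64(-6.88))]
[(0, np.float64(209.1), np.float64(6.33)), (1, np.float64(209.1), np.float64(6.16)), (2, np.float64
[... 1333 characters left out ...]
 np.float64(-5.26)), (np.float64(17.3), 233, np.float64(-5.63)), (np.float64(17.1), 234, np.float64(-5.98))]
[(0, np.float64(212.4), np.float64(5.54)), (1, np.float64(212.5), np.float64(5.33)), (2, np.float64(212.6), np.float64(5.11)), (3, np.float64(213.2), np.float64(4.73)), (4, np.float64(213.5), np.float64(4.46)), (5, np.float64(213.8), np.float64(4.17)), (6, np.float64(214.1), np.float64(3.87)), (7, np.float64(214.6), np.float64(3.52)), (8, np.float64(215.0), np.float64(3.2)), (9, np.float64(215.5), np.float64(2.81)), (10, np.float64(216.1), np.float64(2.41)), (11, np.float64(216.8), np.float64(1.94)), (12, np.float64(217.9), np.float64(1.34)), (13, np.float64(218.8), np.float64(0.79))]
```

```bash
python3 - <<'E'
from m2 import *
def rim(c):
  im=c["img"].astype(float);D=im[:,:,0]-im[:,:,1];I=[]
  for v in range(216,234):
    row=D[v,:40]; st=np.where((row<8)&(im[v,:40,0]>45))[0]
    if len(st)<2: continue
    k=st[-1];th=(3+row[k+3])/2
    while row[k+1]<th:k+=1
    I.append((k+(th-row[k])/(row[k+1]-row[k]),v))
  for u in range(0,12):
    col=D[195:222,u]; st=np.where((col<8)&(im[195:222,u,0]>45))[0];k=st[0];th=(3+col[k-4])/2
    while col[k-1]<th:k-=1
    I.append((u,195+k-(th-col[k])/(col[k-1]-col[k])))
  return I
dat=[]
for f in("g2","g3"):
  c=dict(np.load(f+".npz"));C,e=ballfit(c,outline(c));o,_=ray(c,(0,0));n=np.cross(o-C,A);n/=np.linalg.norm(n);dat.append((c,C,n,rim(c)))
def res(rs,z,t,k):
  c,C,n,I=dat[k];X=C+A*z/1e3+n*t/1e3;r=[]
  for u in I:
    o,d=ray(c,u);q=o+d*(((X-o)@A)/(d@A));r.append(1e3*np.linalg.norm(q-X)-rs)
  return r
for k in(0,1):
  s=LS(lambda p:res(*p,k),[7,16,0]);print(s.x.round(2),np.round(s.fun,2).tolist())
  for rs in(6.5,7,7.5,8):
    s=LS(lambda p:res(rs,*p,k),[16,0]);print("  ",rs,s.x.round(2),round(float(np.std(s.fun)),3),"N",round(5*(19-s.x[0]),1))
s=LS(lambda p:res(p[0],p[1],p[2],0)+res(p[0],p[3],p[4],1),[7,16,0,15,0]);print("joint",s.x.round(2),np.std(s.fun))
E
```

```text
[ 6.5  15.64  0.26] [-0.17, -0.27, -0.12, -0.06, -0.07, -0.01, 0.12, -0.02, 0.02, -0.03, 0.11, 0.09, 0.07, 0.02, -0.01, -0.08, -0.08, -0.01, 0.05, 0.05, 0.07, -0.08, -0.05, -0.04, -0.0, 0.01, 0.09, 0.11, 0.15, 0.16]
   6.5 [15.64  0.26] 0.095 N 16.8
   7 [16.22  0.3 ] 0.125 N 13.9
   7.5 [16.79  0.34] 0.177 N 11.0
   8 [17.35  0.38] 0.228 N 8.2
[ 6.66 15.02  0.32] [0.05, -0.05, -0.07, 0.07, 0.11, -0.01, 0.1, 0.1, 0.07, 0.04, -0.01, -0.03, -0.03, -0.08, -0.08, -0.04, -0.03, 0.04, 0.13, 0.06, 0.02, 0.03, -0.01, 0.02, -0.0, -0.13, -0.08, -0.09, -0.05, -0.05]
   6.5 [14.81  0.3 ] 0.082 N 21.0
   7 [15.47  0.37] 0.116 N 17.7
   7.5 [16.12  0.45] 0.228 N 14.4
   8 [16.75  0.52] 0.329 N 11.3
joint [ 6.62 15.78  0.27 14.97  0.31] 0.08366145328123936
```

Using the whole rim circle across both views, the estimates cluster around 18 N (17.7 N with a 7 mm rim radius). I'll retreat and take a final look.

Emit:
{"op": "move_arm", "data": {
  "steps": [
    {"dx": 0,"dy": 0,"dz": -2,"spin": 0},
    {"dx": 0,"dy": 0,"dz": -4,"spin": 0},
    {"dx": 0,"dy": 0,"dz": -4.5,"spin": 0},
    {"dx": 0,"dy": 0,"dz": -4,"spin": 0},
    {"dx": -1,"dy": 4,"dz": 0,"spin": 0},
    {"dx": -1,"dy": 4,"dz": 0,"spin": 0},
    {"dx": -1,"dy": 4,"dz": 0,"spin": 0},
    {"dx": -1,"dy": 4,"dz": 0,"spin": 0},
    {"dx": 0,"dy": 0,"dz": 0,"spin": 0},
    {"dx": 0,"dy": 0,"dz": 0,"spin": 0},
    {"dx": 0,"dy": 0,"dz": 0,"spin": 0}
  ]
}}

```text
time: 28.9
ee_pos: [0.4472, -0.1755, 0.4535]
eef_rot: [0.994, -0.112, 0.0, -0.0]
ft_force: [0.4, -0.0, 0.1]
width: 0.0001
grip_force: 0.0
```

```bash
python3 - <<'E'
from h import *
S=imaging.camera("side");T=imaging.camera("top")
a=S["img"][190:310,215:335];b=T["img"][155:275,195:315]
o=np.hstack([cv2.resize(x,(400,400),interpolation=cv2.INTER_CUBIC) for x in(a,b)])
cv2.imwrite("pics/end.png",o[:,:,::-1])
E
```

```text
(no output)
```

View pics/end.png

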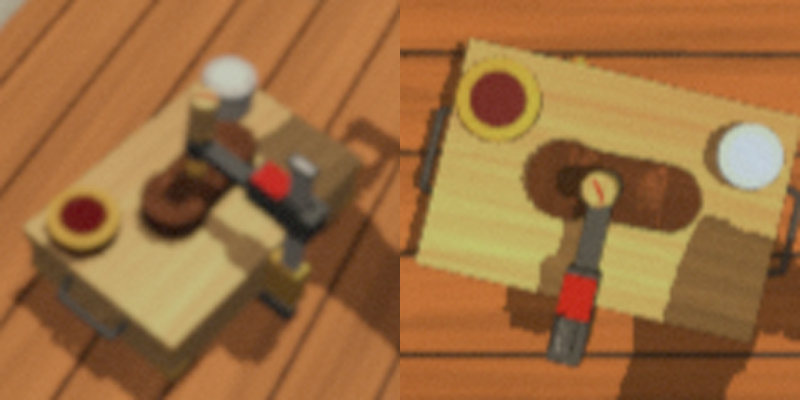

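The footrest (crop centre about (613,185)) and both tins are where they were. The jaw is wedged low with the bar standing above it, and the handle stripe has turned.

```bash
python3 -c "
from bench import job
print(job.close_job())"
```

```text
the job is handed in; nothing more can be done
None
```

The footrest is clamped and the job is handed in: the jaw is wedged (the thumb push peaked at 20 N down, about 24 N including side load, close to the 25 N limit), the handle was turned clockwise about 4.8 rad, the tip presses with roughly 18 N (camera estimate, 14–21 N depending on the assumed screw radius), and the footrest and lid tins look unmoved.

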